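# Unload the charging cradle and stack the totes

### The arm

A 6-joint arm with a two-finger parallel gripper is mounted at the origin on the work surface. World frame = base frame: x ahead of the robot, y to its left, z up, the work surface at z = 0. Lengths are in m, angles in rad, forces in N, time in s.
With the tool pointing down it reaches from about 0.35 to 0.875 m from the base axis. Payload 4.2 kg.
Tool frame: the origin (TCP) lies on the centre line of the jaws, within the pads' length; the fingertips stand 22 mm ahead of it and the grasp point (between the pads) lies 3 mm ahead of it; z points along the fingers, y is the line along which they close (so a half turn about z gives the same grasp; the last joint's range is limited). The gripper opens to 85 mm and grips with 20 to 120 N. Pads are 22 mm wide; open, the fingers measure 114 mm over their backs; the gripper's body (76 mm by 85 mm) begins 54 mm behind the grasp point. The pads swing forward as they close: fully open they stand 13 mm farther back than shut.
Start: joints at [-0.919, 0.385, 0.008, 0, -1.194, -0.259], TCP at [0.239, -0.577, 0.253] pointing down, gripper open.
Joint ranges: [-3.14, 3.14], [-1.21, 2.06], [-1.07, 1.41], [-3.16, 2.05], [-2.99, -0.16], [-3.1, 3.1]. Speed limits (rad/s): [2.79, 2.79, 3.14, 3.14, 3.14, 3.14].

### API

Orientations are given as [roll, pitch, yaw] about the fixed x, y, z axes, in that order (R = Rz(yaw) Ry(pitch) Rx(roll)).
In Python, from plant import telemetry, optics, robot gives the robot as it stands.
- The arm moves only by the tool carry_out, never from a script. Its argument "targets" is a list of rows, each an object of numbers: "claw": the opening, from 0 (shut) to 1 (fully open); "dx", "dy", "dz": the shift along the tool's x, y, z in units of 20 mm (1.0 is 20 mm); "ax", "ay", "az": the turn, a rotation vector about the tool's x, y, z in units of 2 pi rad (1.0 is 2 pi rad). In form: [{"claw": .., "dx": .., "dy": .., "dz": .., "ax": .., "ay": .., "az": ..}, ...]. A call has 1 to 20 rows; each row shifts and turns the commanded pose from where the row before left it, along the tool's axes as they then stand; what a row does not reach is not made up. A row lasts 1/10 s, in which the tool goes at most 50 mm and 8.59 degrees, less where a joint would pass 70% of its speed; a pose out of reach is approached as far as the arm can. A call with a number of a shift or a turn outside -1 to 1 is refused whole. A call with a gripper value outside its range is refused whole. The fingers move at their own pace and stop on an object; "grip_force" is the grip in N (left out, the last holds). Time passes only in rows, so rows that do not move let the fingers close. It gives the time, the measured TCP pose, the force, the opening and the grip force at its end, in the units of the state.
- telemetry.get_state(): the state, without advancing time (a new reading comes with each control period).
- optics.get_image(name): name is "scene" or "top" or "wrist"; returns (picture, depth): 420x560x3 uint8, red, green, blue; 420x560 float32, m along the optical axis (not along the pixel's ray), 0 where there is no reading.
- optics.camera_params(name): a dict with "fx", "fy", "cx", "cy" (pixels), "R" (3x3) and "t" (3): a world point X has camera coordinates R X + t. Camera axes: x right, y down, z forward; pixel columns grow to the right and rows downward; lengths in m; the calibration is good to about 2 mm. The wrist camera is an equidistant fisheye: a pixel r from the principal point sees the ray r / f radians off the axis. A picture is of the moment at which its call begins: read the wrist's pose just before it. camera_params takes no time and is no camera call; for the wrist camera it gives the pose at the moment of the call.
- robot.hand_in(): hands the job in; it is judged then, once.
The state is a dict: "clock": time; "q": joint angles; "joint_vel": joint speeds; "tau": joint torques, N m; "ee_pos": TCP position; "tcp_rot": TCP orientation; "wrist_force": force on the tool from outside, world axes, zero at the start; "moment": the same for the moment, N m; "gripper_width": finger opening in m; "gripper_force": force on a finger pad.
Only numpy, scipy, OpenCV 4.12 (cv2) and the standard library are available. Lean on these libraries where they do the work, as an engineer would, in place of code of your own. Each camera call takes 0.05 s, during which the arm holds its last target. There are 200 camera calls.

### The job

Swing the hold-down bar of the charging cradle up out of the way, slide every battery pack forward from under it, and set them all down, without dropping them, upright on the floor of the tote that stands on the plywood board. Then swing the bar back fully down, and stack the other tote squarely on the filled one, turned end for end so that its feet stand on the white ledges inside the rim and it does not nest down onto the packs. Leave the bottle, the bowl and the lotion where they are.

Things in the scene. Friction and masses are not known exactly. Their poses are not given: they have to be found in the camera images.
- bar (a joint): angle of the cradle's hold-down bar, rad: 0 = down, flat over the packs; 1.75 = fully up, a little past upright (stop). The hinge is at the cradle's back; it is stiff, so the bar stays where it is left; about 4 N at the grip moves it. Down, its round steel crossbar (16 mm) lies across the packs just in front of their handles.
- bar_grip (a point): centre of the bar's grip: a round black rod 16 mm thick, 98 mm long along y, 50 mm in front of the crossbar and parallel to it, 166 mm from the hinge axis. It moves with the bar; 60 mm above the table when the bar is down.
- bar_hinge (a point): middle of the bar's hinge axis, fixed to the cradle, 60 mm above the table. The axis is y; x points from the cradle's open front (towards the robot) to its back, z up. With the bar down, the grip is at x = -166 mm, z = 0 here; it swings up and back over the hinge.
- cradle: charging cradle, fixed: aluminium plate 165 (x) x 230 x 12 mm; origin under its centre, x to the back. Three slots along x at y = -60, 0, 60 mm, open at the front, guides 18 mm high, 3 mm clear each side. A pack at home is centred at x = -9 mm; the back 20 mm of its body lies under a fixed hood 4 mm above it: slide it at least 25 mm forward (-x) before lifting.
- pack1_mid (a point): centre (half-way up, 33 mm above its underside) of a battery pack in a cradle slot: black block 96 (x) x 44 (y) x 38 mm tall, on top a orange loop handle over the centre, 48 mm long (x), 14 mm thick (y), its top 66 mm above the underside, its grip the upper 14 mm. x along the pack, z up. 0.3 to 0.5 kg. May be absent.
- pack2_mid (a point): centre of another pack, like pack1, in another slot. May be absent.
- pack3_mid (a point): centre of another pack, like pack1, in another slot. May be absent.
- tote_a_mid (a point): centre (half-way up, 47.5 mm above its underside) of the tote to fill, loose, standing on the plywood board: blue, open, 228 (x) x 168 (y) x 95 mm tall, walls tapering, floor 5 mm thick and 176 x 116 mm inside, opening 212 x 152 mm. z up. 0.4 kg empty. One or other tote may be knocked aside.
- tote_a_two (a point): point on the rim at the end of that tote that has two white ledges inside the rim, in the corners (and one foot, in the middle, outside below): 110 mm along +x from the centre, half-way up. The -x end has one white ledge, in the middle, and two feet. The ledges' tops are 82 mm above the underside.
- tote_b_mid (a point): centre (half-way up) of the other tote, loose on the table, exactly alike, 0.24 to 0.36 kg. The top 29 mm of its walls is an upright band 8 mm thick, its middle 80 mm from the centre on the long sides (y): pinch it half-way along a long side. Stacked rightly, its x is opposite to the lower tote's x and it stands 82 mm higher; same way round, it sinks lower.
- tote_b_two (a point): point on the other tote's rim at its end with two ledges: 110 mm along +x from its centre, half-way up.
- board: plywood board under the first tote, fixed, 280 x 220 x 10 mm, origin under its centre.
- flask: bystander: green drinking bottle, 66 mm across, 190 mm tall; origin under its centre.
- bowl: bystander: white bowl, 130 mm across, 45 mm tall; origin under its centre.
- lotion: bystander: small white bottle with a red cap, 44 mm across, 100 mm tall; origin under its centre.
Things that resemble listed ones, but are neither listed nor needed, are in the scene too. What is shaped like the part that bears pack3_mid but blue is not meant. What is shaped like the part that bears pack2_mid but blue or green is not meant.

How it is judged:
By the outcome, as a careful person would: the job done as asked, in the order asked, and still so for the second after the job is handed in, with the robot touching nothing.
Of pack1, pack2, pack3 only 2 to 3 are there at a start; the rules pass over those that are not, and their reading is None.
At some moment in a run one of tote_a, tote_b may be knocked a few centimetres aside while the robot is not near it.
It also fails if it takes over 208 s, if anything falls off the work surface, if the arm or the gripper's body presses on something with over 40 N, if the wrist force passes 120 N, or if a joint passes its speed limit or range.

## Working session

There is one attempt and no reset: what is moved stays moved. The work goes in short steps, Python scripts to look and compute and a tool call to move; the robot and the scene stay as the last step left them, time stands still between calls to the robot, and variables do not carry over. Pictures are saved under pics/ and viewed, at most 14 in all, crops included, and the job is handed in when it is done.

Besides the shell and the picture viewer there is one more tool, called after "Emit:" by a JSON object that holds its "op" and its "data", one argument or row to a line. carry_out: Moves the arm, as the interface text tells. Shifts and turns lie within -1 to 1; 1 stands for 20 mm of shift or 2 pi rad of turn. Its arguments: {"type":"object","properties":{"targets":{"type":"array","items":{"type":"object","properties":{"claw":{"type":"number"},"dx":{"type":"number"},"dy":{"type":"number"},"dz":{"type":"number"},"ax":{"type":"number"},"ay":{"type":"number"},"az":{"type":"number"}}}},"grip_force":{"type":"number"}},"required":["targets"]}

```bash
ls; mkdir -p pics
cat > h.py <<'E'
import numpy as np, cv2
from plant import telemetry, optics, robot
def snap(n,f=None):
    im,d=optics.get_image(n); p=optics.camera_params(n)
    if f: cv2.imwrite('pics/'+f,im[:,:,::-1])
    np.savez('last_%s.npz'%n,im=im,d=d,**{k:np.array(v) for k,v in p.items()})
    return im,d,p
def world(p,u,v,z):  # pixel, depth -> world
    c=np.array([(u-p['cx'])/p['fx']*z,(v-p['cy'])/p['fy']*z,z*np.ones_like(u,float)])
    return (np.array(p['R']).T@(c.reshape(3,-1)-np.array(p['t']).reshape(3,1))).T
def onplane(p,u,v,h):
    R=np.array(p['R']);t=np.array(p['t']);o=-R.T@t
    r=R.T@np.array([(u-p['cx'])/p['fx'],(v-p['cy'])/p['fy'],1.])
    return o+r*(h-o[2])/r[2]
E
python3 - <<'E'
from h import *
for n in('scene','top'):
    im,d,p=snap(n,n+'1.png'); print(n,{k:np.round(v,3).tolist() for k,v in p.items()},d.min(),d.max())
print(telemetry.get_state())
E
```

```text
pics
scene {'fx': 476.616, 'fy': 476.616, 'cx': 276.411, 'cy': 201.937, 'R': [[0.283, 0.959, -0.014], [0.763, -0.233, -0.603], [-0.582, 0.16, -0.798]], 't': [-0.17, -0.424, 1.825]} 0.0 3.247686
top {'fx': 457.086, 'fy': 457.086, 'cx': 278.996, 'cy': 212.905, 'R': [[-0.022, -1.0, 0.001], [-0.998, 0.022, -0.064], [0.064, -0.003, -0.998]], 't': [0.015, 0.608, 1.187]} 0.0 2.0589197
{'clock': 0.1, 'q': array([-9.19412648e-01,  3.85451847e-01,  6.75892016e-03, -4.33363638e-04,
       -1.19405793e+00, -2.58595815e-01]), 'joint_vel': array([-0.00017793,  0.00017863,  0.00390506,  0.00145381,  0.00041914,
        0.00195057]), 'tau': array([ 7.81316703e-04, -3.93321705e+01,  1.88930547e+01,  4.19788152e+00,
       -2.58915330e-03,  5.46803349e-06]), 'ee_pos': array([ 0.23904824, -0.57693924,  0.2523466 ]), 'tcp_rot': array([ 3.13960011e+00, -1.10556777e-04, -2.74896450e+00]), 'wrist_force': array([-0.05530562, -0.5579488 , -0.44522773]), 'moment': array([-0.00598924,  0.0169426 ,  0.02368516]), 'gripper_force': 0.0, 'gripper_width': 0.08526428577531107}
```

View pics/scene1.png

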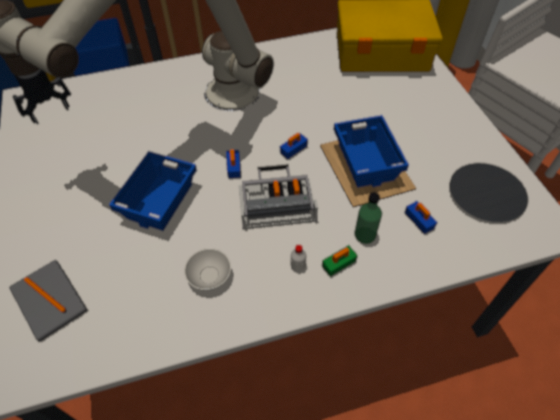

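View pics/top1.png

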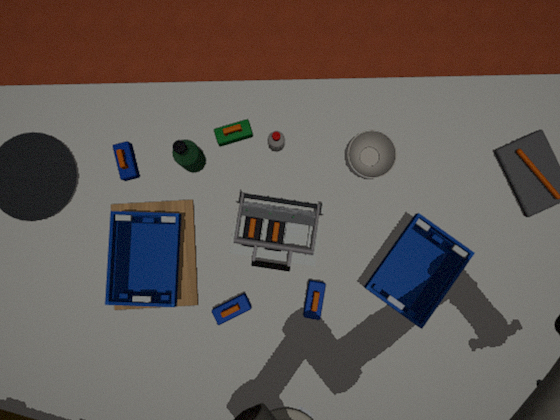

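The scene view shows the cradle at (278,195), with orange-handled black packs at (277,187) and (296,187). The tote on the plywood is at (370,150) and the other tote at (155,190). In the top view the packs are at (252,230) and (276,232), and the right slot looks empty. Blue and green look-alikes lie loose at top (125,160), (233,131), (231,308) and (315,299). Next I'll make one enlarged crop to confirm this and measure.

Run:
```python
import numpy as np,cv2
from h import world,onplane
def L(n):
    z=np.load('last_%s.npz'%n); return z['im'],z['d'],{k:z[k] for k in('fx','fy','cx','cy','R','t')}
im,d,p=L('top'); s,ds,ps=L('scene')
a=cv2.resize(im[180:280,215:340],None,fx=5,fy=5,interpolation=cv2.INTER_CUBIC)
cv2.imwrite('pics/crop1.png',a[:,:,::-1])
for nm,I,D,P in(('top',im,d,p),('scene',s,ds,ps)):
    hsv=cv2.cvtColor(I,cv2.COLOR_RGB2HSV)
    v,u=np.mgrid[:420,:560]
    W=world(P,u.ravel(),v.ravel(),D.ravel()).reshape(420,560,3)
    np.save('W_%s.npy'%nm,W)
    for c,lo,hi,amin in(('orange',(5,170,120),(18,255,255),15),('blue',(105,150,50),(125,255,255),300),('wood',(10,60,90),(25,169,255),200)):
        m=cv2.inRange(hsv,lo,hi)
        n,lab,st,ce=cv2.connectedComponentsWithStats(m)
        for i in range(1,n):
            if st[i,4]>amin and st[i,4]<20000:
                w=W[(lab==i)&(D>0)]
                if len(w)and -.8<np.median(w[:,1])<.8 and np.median(w[:,0])<1: print(nm,c,st[i].tolist(),np.round(np.median(w,0),3),'zmax',np.round(np.percentile(w[:,2],97),3))
```

```text
top orange [224, 125, 16, 8, 61] [0.825 0.118 0.067] zmax 0.071
top orange [117, 150, 7, 17, 56] [0.756 0.405 0.067] zmax 0.071
top orange [519, 150, 41, 47, 90] [ 0.699 -0.68   0.036] zmax 0.041
top orange [249, 219, 6, 18, 67] [0.568 0.071 0.078] zmax 0.082
top orange [273, 223, 6, 18, 65] [0.559 0.013 0.079] zmax 0.082
top orange [313, 293, 6, 18, 64] [ 0.382 -0.084  0.066] zmax 0.07
top orange [222, 306, 16, 11, 63] [0.362 0.132 0.066] zmax 0.071
top blue [113, 142, 24, 37, 407] [0.749 0.398 0.038] zmax 0.043
top blue [106, 211, 73, 96, 4187] [0.503 0.34  0.017] zmax 0.108
top blue [366, 214, 108, 101, 3504] [ 0.467 -0.337  0.007] zmax 0.098
top blue [304, 281, 21, 39, 434] [ 0.388 -0.082  0.038] zmax 0.042
top blue [212, 294, 39, 31, 465] [0.365 0.128 0.038] zmax 0.042
top wood [111, 200, 86, 106, 1870] [0.55  0.251 0.01 ] zmax 0.015
scene orange [413, 37, 14, 4, 47] [0.112 0.69  0.16 ] zmax 0.165
scene orange [359, 38, 14, 3, 40] [0.053 0.504 0.161] zmax 0.166
scene orange [289, 134, 10, 7, 29] [0.365 0.131 0.066] zmax 0.072
scene orange [230, 150, 4, 11, 33] [ 0.379 -0.084  0.067] zmax 0.07
scene orange [293, 179, 6, 12, 51] [0.571 0.071 0.079] zmax 0.083
scene orange [274, 181, 5, 12, 50] [0.561 0.012 0.079] zmax 0.084
scene orange [418, 204, 11, 11, 42] [0.755 0.404 0.067] zmax 0.071
scene orange [333, 248, 16, 10, 66] [0.827 0.12  0.067] zmax 0.071
scene orange [24, 278, 41, 34, 240] [ 0.702 -0.678  0.035] zmax 0.04
scene blue [75, 19, 53, 56, 1977] [-0.83  -0.514 -0.253] zmax -0.231
scene blue [335, 117, 72, 69, 3107] [0.48  0.359 0.054] zmax 0.108
scene blue [110, 153, 85, 76, 3484] [ 0.427 -0.35   0.045] zmax 0.098
scene blue [406, 203, 30, 29, 359] [0.771 0.393 0.037] zmax 0.043
scene wood [321, 140, 48, 67, 888] [0.517 0.247 0.011] zmax 0.017
scene wood [378, 171, 38, 28, 402] [0.629 0.407 0.011] zmax 0.017
```

View pics/crop1.png

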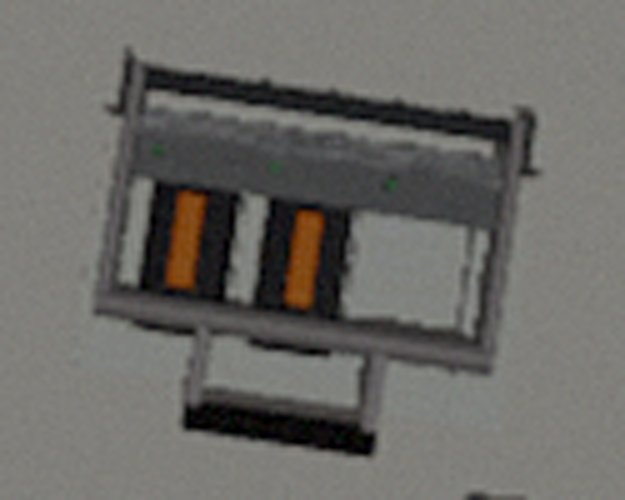

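The crop confirms black packs only in the left and middle slots, with handles at top (252,228) and (276,232), so the third slot is empty. Next I'll measure the grip, cradle yaw and both totes.

```bash
cat >> h.py <<'E'
def cloud(n,f=None):
    im,d,p=snap(n,f); v,u=np.mgrid[:420,:560]
    W=world(p,u.ravel(),v.ravel(),d.ravel()).reshape(420,560,3); W[d<=0]=np.nan
    return im,W
def tote(clouds,c,zr):
    """rim rectangle from blue/white points at rim height near c; returns centre, yaw(x towards two ledges)"""
    P=[];Lw=[]
    for im,W in clouds:
        hsv=cv2.cvtColor(im,cv2.COLOR_RGB2HSV); near=np.hypot(W[...,0]-c[0],W[...,1]-c[1])<.17
        bl=cv2.inRange(hsv,(100,120,30),(130,255,255))>0
        m=near&bl&(np.abs(W[...,2]-zr)<.008); P.append(W[m][:,:2])
        wt=near&(hsv[...,1]<90)&(hsv[...,2]>90)&(np.abs(W[...,2]-(zr-.013))<.012); Lw.append(W[wt][:,:2])
    P=np.vstack(P).astype(np.float32);Lw=np.vstack(Lw)
    P=P[np.hypot(*(P-np.median(P,0)).T)<.16]
    (cx,cy),(w,h),a=cv2.minAreaRect(P*1000); a=np.radians(a)
    if h>w: a+=np.pi/2;w,h=h,w
    ctr=np.array([cx,cy])/1000; ax=np.array([np.cos(a),np.sin(a)]);ay=np.array([-ax[1],ax[0]])
    q=(Lw-ctr)@np.c_[ax,ay]; q=q[(abs(q[:,0])<.106)&(abs(q[:,1])<.076)&(abs(q[:,0])>.08)]
    e1=q[q[:,0]>0,1];e2=q[q[:,0]<0,1]
    s1,s2=np.mean(abs(e1)) if len(e1) else 0,np.mean(abs(e2)) if len(e2) else 0
    if s2>s1:a+=np.pi
    a=(a+np.pi)%(2*np.pi)-np.pi
    return ctr,a,(w,h),(s1,s2,len(e1),len(e2))
def plan(x,y,z,yaw=None):
    s=telemetry.get_state();q=s['ee_pos'];ps=s['tcp_rot'][2]
    D=np.array([x,y,z])-q; f=lambda t:(np.cos(t)*D[0]+np.sin(t)*D[1],np.sin(t)*D[0]-np.cos(t)*D[1])
    out={}
    if yaw is not None:
        dy=yaw-ps; print('yaw by',round(dy,3),'az total (tool z down)',round(-dy/2/np.pi,4)); a=f(yaw)
    else:a=f(ps)
    print('from',np.round(q,4),'yaw',round(ps,4),'q1,q6',np.round(s['q'][[0,5]],2),'-> total units dx %.3f dy %.3f dz %.3f (in tool frame after turn)'%(a[0]/.02,a[1]/.02,-D[2]/.02))
E
python3 - <<'E'
import numpy as np,cv2
from h import *
cl=[]
for n in('top','scene'):
    z=np.load('last_%s.npz'%n); cl.append((z['im'],np.load('W_%s.npy'%n)))
ang=[]
for c,zr in(((.503,.34),.105),((.45,-.34),.095)):
    for k in([cl[0]],[cl[1]],cl): print(tote(k,c,zr))
for n,(im,W) in zip(('top','scene'),cl):
    g=im.max(2)<45
    near=(np.abs(W[...,0]-.475)<.06)&(np.abs(W[...,1]-.03)<.09)
    m=near&g&(W[...,2]>.055)&(W[...,2]<.078)
    w=W[m]; w=w[w[:,0]<np.median(w[:,0])+.03]
    (c,s,a)=cv2.minAreaRect((w[:,:2]*1000).astype(np.float32)); print(n,'grip',len(w),c,s,a,np.median(w,0))
    # elevated grey crossbar / arms
    near=(np.abs(W[...,0]-.57)<.17)&(np.abs(W[...,1]-.04)<.16)&(W[...,2]>.062)&(W[...,2]<.09)&~np.isnan(W[...,2])
    w=W[near]; print(cv2.minAreaRect((w[:,:2]*1000).astype(np.float32)))
    hsv=cv2.cvtColor(im,cv2.COLOR_RGB2HSV);o=cv2.inRange(hsv,(5,150,90),(20,255,255))>0
    for c in((.569,.071),(.560,.0125)):
        m=o&(np.hypot(W[...,0]-c[0],W[...,1]-c[1])<.04)
        w=W[m]; r=cv2.minAreaRect((w[:,:2]*1000).astype(np.float32)); print('handle',r,w[:,2].max())
for nm,uv,h in (('flask',(180,148),.19),('bowl',(371,152),.04),('lotion',(276,135),.1)):
    z=np.load('last_top.npz'); print(nm,onplane({k:z[k] for k in('fx','fy','cx','cy','R','t')},*uv,h))
E
```

```text
(array([0.49932086, 0.33910886]), np.float64(-0.057349709336257604), (227.3034210205078, 168.35928344726562), (np.float64(0.01085005656757489), np.float64(0.05563254564559076), 101, 162))
(array([0.50036539, 0.33771484]), np.float64(-0.06850009850430894), (228.89883422851562, 168.2177734375), (np.float64(0.01113073990661277), np.float64(0.057742799504630855), 56, 15))
(array([0.49994019, 0.33842969]), np.float64(-0.06056987056832597), (230.9698486328125, 168.92059326171875), (np.float64(0.010950064059803581), np.float64(0.05607448876085567), 158, 182))
(array([ 0.45604053, -0.33948923]), np.float64(-0.6441106765079638), (227.93763732910156, 170.838134765625), (np.float64(0.010887896829011789), np.float64(0.056106963613854526), 96, 155))
(array([ 0.45571765, -0.33772458]), np.float64(-0.6533764131515962), (230.58348083496094, 171.2342529296875), (np.float64(0.011901779570991918), np.float64(0.053846054118210376), 67, 45))
(array([ 0.45549353, -0.3386048 ]), np.float64(-0.6441105433499104), (230.53884887695312, 171.595703125), (np.float64(0.01120639990877131), np.float64(0.055507399616
[... 434 characters left out ...]
16.751834869384766, 51.074275970458984), 87.09009552001953) 1.223959059101031
scene grip 44 (476.5955505371094, 26.82522201538086) (75.76821899414062, 10.52851390838623) 80.502197265625 [0.47760746 0.02701809 0.06947134]
((570.2217407226562, 54.538421630859375), (387.4307556152344, 221.92433166503906), 70.3441162109375)
handle ((565.3670043945312, 74.90482330322266), (19.193811416625977, 57.67189025878906), 79.18387603759766) 0.08365468536487129
handle ((553.05224609375, 15.267043113708496), (17.0885066986084, 58.66547775268555), 80.28987884521484) 0.08504164599877427
flask [0.75075982 0.22533555 0.19      ]
bowl [ 0.76129161 -0.24254599  0.04      ]
lotion [0.79751843 0.00519254 0.1       ]
```

```bash
python3 -c "
from h import *
plan(.4745,.0265,.2,-1.732)"
```

```text
yaw by 1.017 az total (tool z down) -0.1619
from [ 0.239  -0.5769  0.2523] yaw -2.749 q1,q6 [-0.92 -0.26] -> total units dx -31.670 dy -6.777 dz 2.617 (in tool frame after turn)
```

Emit:
{"op": "carry_out", "data": {
  "targets": [
    {"claw":0.36,"az":-0.02024},
    {"az":-0.02024,"claw":0.36},
    {"az":-0.02024,"claw":0.36},
    {"az":-0.02024,"claw":0.36},
    {"az":-0.02024,"claw":0.36},
    {"az":-0.02024,"claw":0.36},
    {"az":-0.02024,"claw":0.36},
    {"az":-0.02024,"claw":0.36},
    {"dx":-0.99,"dy":-0.212,"claw":0.36},
    {"dx":-0.99,"dy":-0.212,"claw":0.36},
    {"dx":-0.99,"dy":-0.212,"claw":0.36},
    {"dx":-0.99,"dy":-0.212,"claw":0.36},
    {"dx":-0.99,"dy":-0.212,"claw":0.36},
    {"dx":-0.99,"dy":-0.212,"claw":0.36},
    {"dx":-0.99,"dy":-0.212,"claw":0.36},
    {"dx":-0.99,"dy":-0.212,"claw":0.36},
    {"dx":-0.99,"dy":-0.212,"claw":0.36},
    {"dx":-0.99,"dy":-0.212,"claw":0.36},
    {"dx":-0.99,"dy":-0.212,"claw":0.36},
    {"dx":-0.99,"dy":-0.212,"claw":0.36}
  ]
}}

```text
invalid input at $.targets[0]: expected keys claw, dx, dy, dz, ax, ay, az
```

Emit:
{"op": "carry_out", "data": {
  "targets": [
    {"dx":-0.99,"dy":-0.212,"dz":0.13,"claw":0.36},
    {"dx":-0.99,"dy":-0.212,"dz":0.13,"claw":0.36},
    {"dx":-0.99,"dy":-0.212,"dz":0.13,"claw":0.36},
    {"dx":-0.99,"dy":-0.212,"dz":0.13,"claw":0.36},
    {"dx":-0.99,"dy":-0.212,"dz":0.13,"claw":0.36},
    {"dx":-0.99,"dy":-0.212,"dz":0.13,"claw":0.36},
    {"dx":-0.99,"dy":-0.212,"dz":0.13,"claw":0.36},
    {"dx":-0.99,"dy":-0.212,"dz":0.13,"claw":0.36},
    {"dx":-0.99,"dy":-0.212,"dz":0.13,"claw":0.36},
    {"dx":-0.99,"dy":-0.212,"dz":0.13,"claw":0.36},
    {"dx":-0.99,"dy":-0.212,"dz":0.13,"claw":0.36},
    {"dx":-0.99,"dy":-0.212,"dz":0.13,"claw":0.36},
    {"dx":-0.99,"dy":-0.212,"dz":0.13,"claw":0.36},
    {"dx":-0.99,"dy":-0.212,"dz":0.13,"claw":0.36},
    {"dx":-0.99,"dy":-0.212,"dz":0.13,"claw":0.36},
    {"dx":-0.99,"dy":-0.212,"dz":0.13,"claw":0.36},
    {"dx":-0.99,"dy":-0.212,"dz":0.13,"claw":0.36},
    {"dx":-0.99,"dy":-0.212,"dz":0.13,"claw":0.36},
    {"dx":-0.99,"dy":-0.212,"dz":0.13,"claw":0.36},
    {"dx":-0.99,"dy":-0.212,"dz":0.13,"claw":0.36}
  ]
}}

```text
invalid input at $.targets[0]: expected keys claw, dx, dy, dz, ax, ay, az
```

Run:
```python
from h import *
plan(.4745,.0265,.063,-1.732)
im,d,p=snap('wrist','wrist1.png'); print(p['fx'],p['cx'],p['cy'],np.round(p['R'],3).tolist(),np.round(p['t'],3))
```

```text
yaw by 1.017 az total (tool z down) -0.1619
from [ 0.239  -0.5769  0.2523] yaw -2.749 q1,q6 [-0.92 -0.26] -> total units dx -31.670 dy -6.777 dz 9.467 (in tool frame after turn)
325.19226210127806 279.2626245952414 211.4958753317672 [[-0.382, 0.924, 0.002], [0.883, 0.365, 0.294], [0.271, 0.114, -0.956]] [ 0.625 -0.04   0.379]
```

View pics/wrist1.png

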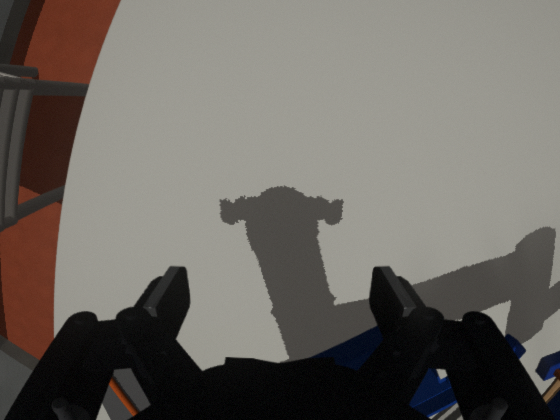

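The move was refused because every key is needed in every row. The wrist picture shows only the start place: open table, with tote B at the bottom right.

Emit:
{"op": "carry_out", "data": {
  "targets": [
    {"claw":0.36,"dx":0,"dy":0,"dz":0,"ax":0,"ay":0,"az":-0.02024},
    {"claw":0.36,"dx":0,"dy":0,"dz":0,"ax":0,"ay":0,"az":-0.02024},
    {"claw":0.36,"dx":0,"dy":0,"dz":0,"ax":0,"ay":0,"az":-0.02024},
    {"claw":0.36,"dx":0,"dy":0,"dz":0,"ax":0,"ay":0,"az":-0.02024},
    {"claw":0.36,"dx":0,"dy":0,"dz":0,"ax":0,"ay":0,"az":-0.02024},
    {"claw":0.36,"dx":0,"dy":0,"dz":0,"ax":0,"ay":0,"az":-0.02024},
    {"claw":0.36,"dx":0,"dy":0,"dz":0,"ax":0,"ay":0,"az":-0.02024},
    {"claw":0.36,"dx":0,"dy":0,"dz":0,"ax":0,"ay":0,"az":-0.02024},
    {"claw":0.36,"dx":-0.99,"dy":-0.212,"dz":0,"ax":0,"ay":0,"az":0},
    {"claw":0.36,"dx":-0.99,"dy":-0.212,"dz":0,"ax":0,"ay":0,"az":0},
    {"claw":0.36,"dx":-0.99,"dy":-0.212,"dz":0,"ax":0,"ay":0,"az":0},
    {"claw":0.36,"dx":-0.99,"dy":-0.212,"dz":0,"ax":0,"ay":0,"az":0},
    {"claw":0.36,"dx":-0.99,"dy":-0.212,"dz":0,"ax":0,"ay":0,"az":0},
    {"claw":0.36,"dx":-0.99,"dy":-0.212,"dz":0,"ax":0,"ay":0,"az":0},
    {"claw":0.36,"dx":-0.99,"dy":-0.212,"dz":0,"ax":0,"ay":0,"az":0},
    {"claw":0.36,"dx":-0.99,"dy":-0.212,"dz":0,"ax":0,"ay":0,"az":0},
    {"claw":0.36,"dx":-0.99,"dy":-0.212,"dz":0,"ax":0,"ay":0,"az":0},
    {"claw":0.36,"dx":-0.99,"dy":-0.212,"dz":0,"ax":0,"ay":0,"az":0},
    {"claw":0.36,"dx":-0.99,"dy":-0.212,"dz":0,"ax":0,"ay":0,"az":0},
    {"claw":0.36,"dx":-0.99,"dy":-0.212,"dz":0,"ax":0,"ay":0,"az":0}
  ]
}}

```text
clock: 2.15
ee_pos: [0.3275, -0.35, 0.2531]
tcp_rot: [3.141, 0.0, -1.732]
wrist_force: [0.5, -0.4, 0.4]
gripper_width: 0.0309
gripper_force: 0.0
```

Emit:
{"op": "carry_out", "data": {
  "targets": [
    {"claw":0.36,"dx":-0.99,"dy":-0.212,"dz":0.13,"ax":0,"ay":0,"az":0},
    {"claw":0.36,"dx":-0.99,"dy":-0.212,"dz":0.13,"ax":0,"ay":0,"az":0},
    {"claw":0.36,"dx":-0.99,"dy":-0.212,"dz":0.13,"ax":0,"ay":0,"az":0},
    {"claw":0.36,"dx":-0.99,"dy":-0.212,"dz":0.13,"ax":0,"ay":0,"az":0},
    {"claw":0.36,"dx":-0.99,"dy":-0.212,"dz":0.13,"ax":0,"ay":0,"az":0},
    {"claw":0.36,"dx":-0.99,"dy":-0.212,"dz":0.13,"ax":0,"ay":0,"az":0},
    {"claw":0.36,"dx":-0.99,"dy":-0.212,"dz":0.13,"ax":0,"ay":0,"az":0},
    {"claw":0.36,"dx":-0.99,"dy":-0.212,"dz":0.13,"ax":0,"ay":0,"az":0},
    {"claw":0.36,"dx":-0.99,"dy":-0.212,"dz":0.13,"ax":0,"ay":0,"az":0},
    {"claw":0.36,"dx":-0.99,"dy":-0.212,"dz":0.13,"ax":0,"ay":0,"az":0},
    {"claw":0.36,"dx":-0.99,"dy":-0.212,"dz":0.13,"ax":0,"ay":0,"az":0},
    {"claw":0.36,"dx":-0.99,"dy":-0.212,"dz":0.13,"ax":0,"ay":0,"az":0},
    {"claw":0.36,"dx":-0.99,"dy":-0.212,"dz":0.13,"ax":0,"ay":0,"az":0},
    {"claw":0.36,"dx":-0.99,"dy":-0.212,"dz":0.13,"ax":0,"ay":0,"az":0},
    {"claw":0.36,"dx":-0.99,"dy":-0.212,"dz":0.13,"ax":0,"ay":0,"az":0},
    {"claw":0.36,"dx":-0.99,"dy":-0.212,"dz":0.13,"ax":0,"ay":0,"az":0},
    {"claw":0.36,"dx":-0.99,"dy":-0.212,"dz":0.13,"ax":0,"ay":0,"az":0},
    {"claw":0.36,"dx":-0.99,"dy":-0.212,"dz":0.13,"ax":0,"ay":0,"az":0},
    {"claw":0.36,"dx":-0.99,"dy":-0.212,"dz":0.13,"ax":0,"ay":0,"az":0},
    {"claw":0.36,"dx":-0.99,"dy":-0.212,"dz":0.13,"ax":0,"ay":0,"az":0}
  ]
}}

```text
clock: 4.15
ee_pos: [0.4745, 0.0271, 0.201]
tcp_rot: [3.141, -0.0, -1.731]
wrist_force: [-0.6, 0.2, 0.4]
gripper_width: 0.0307
gripper_force: 0.0
```

Run:
```python
from h import *
plan(.4745,.0265,.063,-1.732)
print(telemetry.get_state()['gripper_width'])
im,d,p=snap('wrist','wrist2.png'); print(p['R'].tolist() if hasattr(p['R'],'tolist') else p['R'],p['t'])
```

```text
yaw by -0.001 az total (tool z down) 0.0001
from [0.4745 0.0271 0.201 ] yaw -1.7314 q1,q6 [ 0.4  -0.56] -> total units dx 0.031 dy -0.004 dz 6.901 (in tool frame after turn)
0.03066893888849941
[[-0.987342097374698, 0.158603021757715, -0.0008150098490534419], [0.1513239245318275, 0.9435421641237386, 0.2946680409969458], [0.04750423787429988, 0.2908148311383271, -0.9555993309823778]] [ 0.46691133 -0.12256103  0.29799468]
```

View pics/wrist2.png

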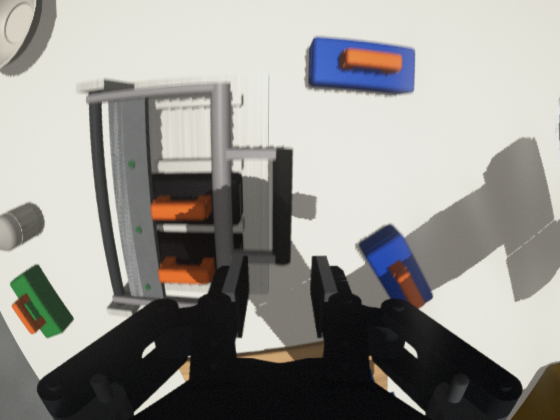

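The wrist view shows the grip rod centred at (283,205). My measured point projects to (282,204.5), so the measurement holds. Descending and closing.

Emit:
{"op": "carry_out", "data": {
  "targets": [
    {"claw":0.36,"dx":0,"dy":0,"dz":0.8,"ax":0,"ay":0,"az":0},
    {"claw":0.36,"dx":0,"dy":0,"dz":0.8,"ax":0,"ay":0,"az":0},
    {"claw":0.36,"dx":0,"dy":0,"dz":0.8,"ax":0,"ay":0,"az":0},
    {"claw":0.36,"dx":0,"dy":0,"dz":0.8,"ax":0,"ay":0,"az":0},
    {"claw":0.36,"dx":0,"dy":0,"dz":0.8,"ax":0,"ay":0,"az":0},
    {"claw":0.36,"dx":0,"dy":0,"dz":0.8,"ax":0,"ay":0,"az":0},
    {"claw":0.36,"dx":0,"dy":0,"dz":0.8,"ax":0,"ay":0,"az":0},
    {"claw":0.36,"dx":0,"dy":0,"dz":0.7,"ax":0,"ay":0,"az":0},
    {"claw":0.36,"dx":0,"dy":0,"dz":0.6,"ax":0,"ay":0,"az":0},
    {"claw":0.0,"dx":0,"dy":0,"dz":0,"ax":0,"ay":0,"az":0},
    {"claw":0.0,"dx":0,"dy":0,"dz":0,"ax":0,"ay":0,"az":0},
    {"claw":0.0,"dx":0,"dy":0,"dz":0,"ax":0,"ay":0,"az":0},
    {"claw":0.0,"dx":0,"dy":0,"dz":0,"ax":0,"ay":0,"az":0},
    {"claw":0.0,"dx":0,"dy":0,"dz":0,"ax":0,"ay":0,"az":0}
  ],
  "grip_force": 30
}}

```text
clock: 5.6
ee_pos: [0.4721, 0.0258, 0.0628]
tcp_rot: [3.137, -0.002, -1.733]
wrist_force: [-4.9, 3.4, -4.8]
gripper_width: 0.0146
gripper_force: 29.4
```

Emit:
{"op": "carry_out", "data": {
  "targets": [
    {"claw":0,"dx":0,"dy":-0.04,"dz":-0.828,"ax":0,"ay":0,"az":0},
    {"claw":0,"dx":0,"dy":-0.124,"dz":-0.821,"ax":0,"ay":0,"az":0},
    {"claw":0,"dx":0,"dy":-0.206,"dz":-0.803,"ax":0,"ay":0,"az":0},
    {"claw":0,"dx":0,"dy":-0.284,"dz":-0.779,"ax":0,"ay":0,"az":0},
    {"claw":0,"dx":0,"dy":-0.361,"dz":-0.747,"ax":0,"ay":0,"az":0},
    {"claw":0,"dx":0,"dy":-0.434,"dz":-0.707,"ax":0,"ay":0,"az":0},
    {"claw":0,"dx":0,"dy":-0.502,"dz":-0.661,"ax":0,"ay":0,"az":0},
    {"claw":0,"dx":0,"dy":-0.565,"dz":-0.608,"ax":0,"ay":0,"az":0},
    {"claw":0,"dx":0,"dy":-0.623,"dz":-0.547,"ax":0,"ay":0,"az":0},
    {"claw":0,"dx":0,"dy":-0.675,"dz":-0.483,"ax":0,"ay":0,"az":0}
  ]
}}

```text
clock: 6.6
ee_pos: [0.5457, 0.0132, 0.2042]
tcp_rot: [3.132, -0.003, -1.732]
wrist_force: [-11.4, 0.0, 8.1]
gripper_width: 0.015
gripper_force: 29.3
```

Emit:
{"op": "carry_out", "data": {
  "targets": [
    {"claw":0,"dx":0,"dy":-0.72,"dz":-0.41,"ax":0,"ay":0,"az":0},
    {"claw":0,"dx":0,"dy":-0.757,"dz":-0.339,"ax":0,"ay":0,"az":0},
    {"claw":0,"dx":0,"dy":-0.788,"dz":-0.262,"ax":0,"ay":0,"az":0},
    {"claw":0,"dx":0,"dy":-0.809,"dz":-0.181,"ax":0,"ay":0,"az":0},
    {"claw":0,"dx":0,"dy":-0.824,"dz":-0.1,"ax":0,"ay":0,"az":0},
    {"claw":0,"dx":0,"dy":-0.829,"dz":-0.017,"ax":0,"ay":0,"az":0},
    {"claw":0,"dx":0,"dy":-0.827,"dz":0.066,"ax":0,"ay":0,"az":0},
    {"claw":0,"dx":0,"dy":-0.3,"dz":0.04,"ax":0,"ay":0,"az":0},
    {"claw":0,"dx":0,"dy":0,"dz":0,"ax":0,"ay":0,"az":0},
    {"claw":0,"dx":0,"dy":0,"dz":0,"ax":0,"ay":0,"az":0}
  ]
}}

```text
clock: 7.6
ee_pos: [0.6648, -0.0068, 0.2302]
tcp_rot: [-3.141, -0.003, -1.732]
wrist_force: [-4.3, -4.5, 5.7]
gripper_width: 0.015
gripper_force: 30.2
```

Emit:
{"op": "carry_out", "data": {
  "targets": [
    {"claw":0.4,"dx":0,"dy":0,"dz":0,"ax":0,"ay":0,"az":0},
    {"claw":0.4,"dx":0,"dy":0,"dz":0,"ax":0,"ay":0,"az":0},
    {"claw":0.4,"dx":0,"dy":0,"dz":-0.5,"ax":0,"ay":0,"az":0},
    {"claw":0.4,"dx":0,"dy":0,"dz":-0.9,"ax":0,"ay":0,"az":0},
    {"claw":0.4,"dx":0,"dy":0,"dz":-0.9,"ax":0,"ay":0,"az":0},
    {"claw":0.4,"dx":0,"dy":0.9,"dz":-0.5,"ax":0,"ay":0,"az":0},
    {"claw":0.45,"dx":0,"dy":0.9,"dz":0,"ax":0,"ay":0,"az":0},
    {"claw":0.45,"dx":0,"dy":0.9,"dz":0,"ax":0,"ay":0,"az":0},
    {"claw":0.45,"dx":0,"dy":0.9,"dz":0,"ax":0,"ay":0,"az":-0.0228},
    {"claw":0.45,"dx":0,"dy":0,"dz":0,"ax":0,"ay":0,"az":-0.0228},
    {"claw":0.45,"dx":0,"dy":0,"dz":0,"ax":0,"ay":0,"az":-0.0228},
    {"claw":0.45,"dx":0,"dy":0,"dz":0,"ax":0,"ay":0,"az":-0.0228},
    {"claw":0.45,"dx":0,"dy":0,"dz":0,"ax":0,"ay":0,"az":-0.0228},
    {"claw":0.45,"dx":0,"dy":0,"dz":0,"ax":0,"ay":0,"az":-0.0228},
    {"claw":0.45,"dx":0,"dy":0,"dz":0,"ax":0,"ay":0,"az":-0.0228},
    {"claw":0.45,"dx":0,"dy":0,"dz":0,"ax":0,"ay":0,"az":-0.0228},
    {"claw":0.45,"dx":0,"dy":0,"dz":0,"ax":0,"ay":0,"az":-0.0228},
    {"claw":0.45,"dx":0,"dy":0,"dz":0,"ax":0,"ay":0,"az":-0.0228},
    {"claw":0.45,"dx":0,"dy":0,"dz":0,"ax":0,"ay":0,"az":-0.0228}
  ]
}}

```text
clock: 9.5
ee_pos: [0.5948, 0.0072, 0.284]
tcp_rot: [-3.141, -0.002, -0.149]
wrist_force: [-0.2, 0.1, -0.1]
gripper_width: 0.0384
gripper_force: 0.0
```

Run:
```python
from h import *
plan(.5685,.0715,.12,-.161)
im,W=cloud('top','top2.png')
hsv=cv2.cvtColor(im,cv2.COLOR_RGB2HSV);o=cv2.inRange(hsv,(5,150,90),(20,255,255))>0
for c in((.569,.071),(.560,.0125)):
    w=W[o&(np.hypot(W[...,0]-c[0],W[...,1]-c[1])<.035)]; print(len(w),np.median(w,0) if len(w) else '')
print(tote([(im,W)],(.5,.34),.105))
snap('scene','scene2.png')
```

```text
yaw by -0.012 az total (tool z down) 0.0019
from [0.5948 0.0072 0.284 ] yaw -0.1491 q1,q6 [0.28 1.14] -> total units dx -1.812 dy -2.962 dz 8.199 (in tool frame after turn)
11 [0.54813076 0.07329484 0.07664161]
58 [0.549051   0.01325088 0.07833499]
(array([0.50088791, 0.36080383]), np.float64(-0.05660788581461418), (227.46139526367188, 124.95095825195312), (np.float64(0.022726700555120927), np.float64(0.04634753361249987), 111, 42))
```

View pics/scene2.png

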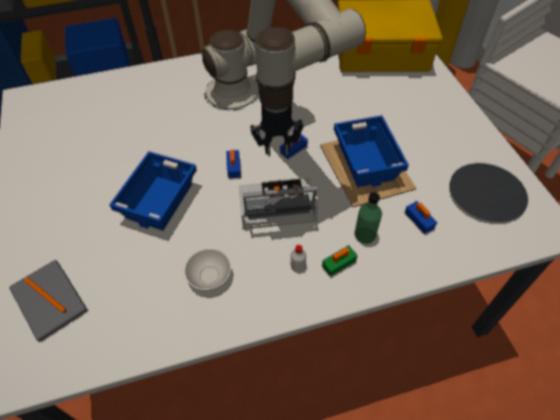

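The scene shows the bar upright and the packs still at home. Moving over the left pack, then checking with the wrist camera.

Emit:
{"op": "carry_out", "data": {
  "targets": [
    {"claw":0.45,"dx":-0.6,"dy":-0.98,"dz":0.3,"ax":0,"ay":0,"az":0.0019},
    {"claw":0.45,"dx":-0.6,"dy":-0.98,"dz":0.8,"ax":0,"ay":0,"az":0},
    {"claw":0.45,"dx":-0.6,"dy":-1.0,"dz":0.9,"ax":0,"ay":0,"az":0},
    {"claw":0.45,"dx":0,"dy":0,"dz":1.0,"ax":0,"ay":0,"az":0},
    {"claw":0.45,"dx":0,"dy":0,"dz":1.0,"ax":0,"ay":0,"az":0},
    {"claw":0.45,"dx":0,"dy":0,"dz":1.0,"ax":0,"ay":0,"az":0},
    {"claw":0.45,"dx":0,"dy":0,"dz":1.0,"ax":0,"ay":0,"az":0},
    {"claw":0.45,"dx":0,"dy":0,"dz":1.0,"ax":0,"ay":0,"az":0},
    {"claw":0.45,"dx":0,"dy":0,"dz":0.2,"ax":0,"ay":0,"az":0},
    {"claw":0.45,"dx":0,"dy":0,"dz":0,"ax":0,"ay":0,"az":0}
  ]
}}

```text
clock: 10.6
ee_pos: [0.5686, 0.0713, 0.139]
tcp_rot: [3.141, 0.0, -0.169]
wrist_force: [0.9, 0.0, 0.4]
gripper_width: 0.0388
gripper_force: 0.0
```

```bash
cat >> h.py <<'E'
def fray(p,u,v,h):
    R=np.array(p['R']);t=np.array(p['t']);o=-R.T@t
    a=np.array([u-p['cx'],v-p['cy']]);r=np.hypot(*a);th=r/p['fx'];c=np.r_[a/r*np.sin(th),np.cos(th)]
    w=R.T@c; return o+w*(h-o[2])/w[2]
def orange(im,lo=80):
    hsv=cv2.cvtColor(im,cv2.COLOR_RGB2HSV);m=cv2.inRange(hsv,(4,150,80),(20,255,255))
    n,l,st,ce=cv2.connectedComponentsWithStats(m); return [(st[i].tolist(),cv2.minAreaRect(np.argwhere(l==i)[:,::-1].astype(np.float32))) for i in range(1,n) if st[i,4]>lo]
E
python3 - <<'E'
from h import *
plan(.5690,.0715,.078,-.161)
im,d,p=snap('wrist','wrist3.png')
for st,r in orange(im):
    print(st,np.round(r[0]),np.round(r[1]),round(r[2]),fray(p,*r[0],.078))
E
```

```text
yaw by 0.008 az total (tool z down) -0.0012
from [0.5686 0.0713 0.139 ] yaw -0.1688 q1,q6 [0.41 0.99] -> total units dx 0.018 dy -0.014 dz 3.050 (in tool frame after turn)
[267, 194, 23, 83, 1847] [278. 235.] [82. 22.] 90 [0.57490962 0.07162896 0.078     ]
[353, 196, 35, 81, 2063] [370. 236.] [31. 81.] 5 [0.56440467 0.01584628 0.078     ]
```

View pics/wrist3.png

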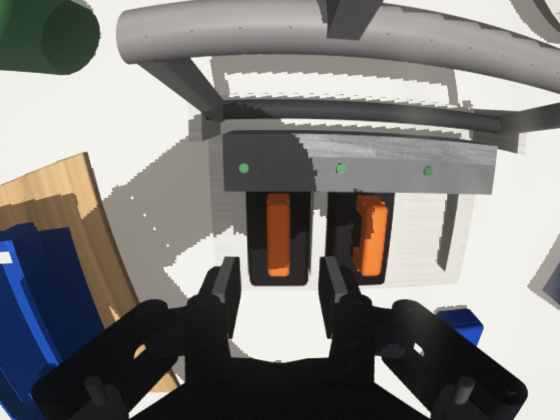

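The wrist view shows the left pack's handle at (278,235), centred between the jaws, and the bar clear behind at the top. Descending and gripping.

Emit:
{"op": "carry_out", "data": {
  "targets": [
    {"claw":0.45,"dx":0.05,"dy":0,"dz":0.8,"ax":0,"ay":0,"az":-0.001},
    {"claw":0.45,"dx":0,"dy":0,"dz":0.8,"ax":0,"ay":0,"az":0},
    {"claw":0.45,"dx":0,"dy":0,"dz":0.8,"ax":0,"ay":0,"az":0},
    {"claw":0.45,"dx":0,"dy":0,"dz":0.55,"ax":0,"ay":0,"az":0},
    {"claw":0.45,"dx":0,"dy":0,"dz":0,"ax":0,"ay":0,"az":0},
    {"claw":0,"dx":0,"dy":0,"dz":0,"ax":0,"ay":0,"az":0},
    {"claw":0,"dx":0,"dy":0,"dz":0,"ax":0,"ay":0,"az":0},
    {"claw":0,"dx":0,"dy":0,"dz":0,"ax":0,"ay":0,"az":0},
    {"claw":0,"dx":0,"dy":0,"dz":0,"ax":0,"ay":0,"az":0},
    {"claw":0,"dx":0,"dy":0,"dz":0,"ax":0,"ay":0,"az":0}
  ],
  "grip_force": 60
}}

```text
clock: 11.65
ee_pos: [0.5704, 0.0715, 0.0813]
tcp_rot: [-3.14, -0.003, -0.161]
wrist_force: [-0.6, 1.1, 5.9]
gripper_width: 0.0124
gripper_force: 61.9
```

Emit:
{"op": "carry_out", "data": {
  "targets": [
    {"claw":0,"dx":-0.3,"dy":0,"dz":0,"ax":0,"ay":0,"az":0},
    {"claw":0,"dx":-0.4,"dy":0,"dz":0,"ax":0,"ay":0,"az":0},
    {"claw":0,"dx":-0.4,"dy":0,"dz":0,"ax":0,"ay":0,"az":0},
    {"claw":0,"dx":-0.4,"dy":0,"dz":0,"ax":0,"ay":0,"az":0},
    {"claw":0,"dx":-0.2,"dy":0,"dz":0,"ax":0,"ay":0,"az":0},
    {"claw":0,"dx":0,"dy":0,"dz":0,"ax":0,"ay":0,"az":0}
  ]
}}

```text
clock: 12.25
ee_pos: [0.5363, 0.0771, 0.0813]
tcp_rot: [-3.14, -0.003, -0.16]
wrist_force: [2.0, 1.1, 7.3]
gripper_width: 0.0126
gripper_force: 62.1
```

Emit:
{"op": "carry_out", "data": {
  "targets": [
    {"claw":0,"dx":0,"dy":0,"dz":-0.4,"ax":0,"ay":0,"az":0},
    {"claw":0,"dx":0,"dy":0,"dz":-0.7,"ax":0,"ay":0,"az":0},
    {"claw":0,"dx":0,"dy":0,"dz":-0.8,"ax":0,"ay":0,"az":0},
    {"claw":0,"dx":0,"dy":0,"dz":-0.8,"ax":0,"ay":0,"az":0},
    {"claw":0,"dx":0,"dy":0,"dz":-0.8,"ax":0,"ay":0,"az":0},
    {"claw":0,"dx":0,"dy":0,"dz":-0.8,"ax":0,"ay":0,"az":0},
    {"claw":0,"dx":0,"dy":0,"dz":-0.8,"ax":0,"ay":0,"az":0},
    {"claw":0,"dx":0,"dy":0,"dz":-0.8,"ax":0,"ay":0,"az":0},
    {"claw":0,"dx":0,"dy":0,"dz":-0.7,"ax":0,"ay":0,"az":0},
    {"claw":0,"dx":0,"dy":0,"dz":-0.4,"ax":0,"ay":0,"az":0},
    {"claw":0,"dx":0,"dy":0,"dz":0,"ax":0,"ay":0,"az":0}
  ]
}}

```text
clock: 13.35
ee_pos: [0.5348, 0.0764, 0.2198]
tcp_rot: [3.141, 0.002, -0.162]
wrist_force: [0.7, 0.2, -2.8]
gripper_width: 0.0126
gripper_force: 60.7
```

Run:
```python
from h import *
a=cloud('top','top3.png');b=cloud('scene','scene3.png')
for k in([a],[b],[a,b]): print(tote(k,(.5,.338),.105))
plan(.5017,.366,.225,-.06)
```

```text
(array([0.53881128, 0.33644162]), np.float64(1.5271596333856214), (168.8939208984375, 149.8157196044922), (np.float64(0.039671148754613396), 0, 16, 0))
(array([0.50126706, 0.33766217]), np.float64(-0.058530288647489215), (228.82749938964844, 168.0284423828125), (np.float64(0.011663106759387283), np.float64(0.05691915528792998), 51, 18))
(array([0.5227168 , 0.33669006]), np.float64(-0.043636693409276006), (186.8704071044922, 169.8017578125), (0, np.float64(0.056551960803230966), 0, 30))
yaw by 0.102 az total (tool z down) -0.0162
from [0.5345 0.0763 0.2187] yaw -0.1618 q1,q6 [0.44 0.97] -> total units dx -2.507 dy -14.362 dz -0.316 (in tool frame after turn)
```

Emit:
{"op": "carry_out", "data": {
  "targets": [
    {"claw":0,"dx":0,"dy":0,"dz":-0.1,"ax":0,"ay":0,"az":-0.0162},
    {"claw":0,"dx":-0.1,"dy":-0.4,"dz":-0.2,"ax":0,"ay":0,"az":0},
    {"claw":0,"dx":-0.15,"dy":-0.9,"dz":0,"ax":0,"ay":0,"az":0},
    {"claw":0,"dx":-0.17,"dy":-0.95,"dz":0,"ax":0,"ay":0,"az":0},
    {"claw":0,"dx":-0.17,"dy":-0.95,"dz":0,"ax":0,"ay":0,"az":0},
    {"claw":0,"dx":-0.17,"dy":-0.95,"dz":0,"ax":0,"ay":0,"az":0},
    {"claw":0,"dx":-0.17,"dy":-0.95,"dz":0,"ax":0,"ay":0,"az":0},
    {"claw":0,"dx":-0.17,"dy":-0.95,"dz":0,"ax":0,"ay":0,"az":0},
    {"claw":0,"dx":-0.17,"dy":-0.95,"dz":0,"ax":0,"ay":0,"az":0},
    {"claw":0,"dx":-0.17,"dy":-0.95,"dz":0,"ax":0,"ay":0,"az":0},
    {"claw":0,"dx":-0.17,"dy":-0.95,"dz":0,"ax":0,"ay":0,"az":0},
    {"claw":0,"dx":-0.17,"dy":-0.95,"dz":0,"ax":0,"ay":0,"az":0},
    {"claw":0,"dx":-0.17,"dy":-0.95,"dz":0,"ax":0,"ay":0,"az":0},
    {"claw":0,"dx":-0.17,"dy":-0.95,"dz":0,"ax":0,"ay":0,"az":0},
    {"claw":0,"dx":-0.17,"dy":-0.95,"dz":0,"ax":0,"ay":0,"az":0},
    {"claw":0,"dx":-0.15,"dy":-0.8,"dz":0,"ax":0,"ay":0,"az":0},
    {"claw":0,"dx":-0.09,"dy":-0.4,"dz":0,"ax":0,"ay":0,"az":0},
    {"claw":0,"dx":0,"dy":-0.4,"dz":0,"ax":0,"ay":0,"az":0},
    {"claw":0,"dx":0,"dy":0,"dz":0,"ax":0,"ay":0,"az":0}
  ]
}}

```text
clock: 15.35
ee_pos: [0.5024, 0.3658, 0.2259]
tcp_rot: [3.142, -0.0, -0.059]
wrist_force: [-0.3, -1.4, -4.1]
gripper_width: 0.0125
gripper_force: 60.6
```

Run:
```python
from h import *
im,d,p=snap('wrist','wrist4.png')
plan(.5017,.366,.0875,-.06)
for st,r in orange(im): print(st,np.round(r[0]),np.round(r[1]),round(r[2]))
```

```text
yaw by -0.001 az total (tool z down) 0.0001
from [0.5024 0.365  0.2259] yaw -0.0595 q1,q6 [0.89 0.62] -> total units dx -0.036 dy -0.046 dz 6.920 (in tool frame after turn)
[264, 225, 32, 111, 3187] [280. 280.] [110.  31.] 90
[456, 282, 40, 34, 575] [475. 298.] [21. 38.] 59
```

View pics/wrist4.png

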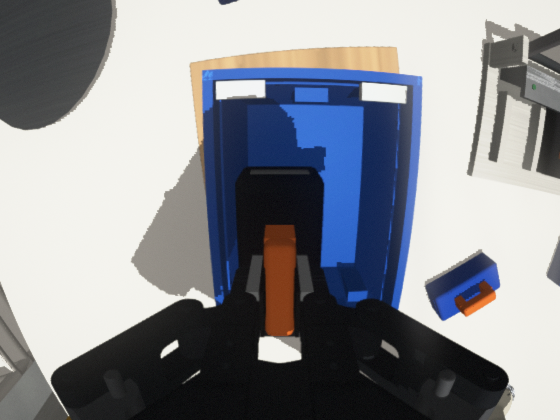

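The wrist view shows the pack hanging level over the left half of tote A, at (280,230), parallel to the tote's walls. Lowering.

Emit:
{"op": "carry_out", "data": {
  "targets": [
    {"claw":0,"dx":-0.04,"dy":-0.04,"dz":0.5,"ax":0,"ay":0,"az":0},
    {"claw":0,"dx":0,"dy":0,"dz":0.8,"ax":0,"ay":0,"az":0},
    {"claw":0,"dx":0,"dy":0,"dz":0.8,"ax":0,"ay":0,"az":0},
    {"claw":0,"dx":0,"dy":0,"dz":0.8,"ax":0,"ay":0,"az":0},
    {"claw":0,"dx":0,"dy":0,"dz":0.8,"ax":0,"ay":0,"az":0},
    {"claw":0,"dx":0,"dy":0,"dz":0.8,"ax":0,"ay":0,"az":0},
    {"claw":0,"dx":0,"dy":0,"dz":0.8,"ax":0,"ay":0,"az":0},
    {"claw":0,"dx":0,"dy":0,"dz":0.8,"ax":0,"ay":0,"az":0},
    {"claw":0,"dx":0,"dy":0,"dz":0.4,"ax":0,"ay":0,"az":0},
    {"claw":0,"dx":0,"dy":0,"dz":0.3,"ax":0,"ay":0,"az":0},
    {"claw":0,"dx":0,"dy":0,"dz":0.1,"ax":0,"ay":0,"az":0},
    {"claw":0,"dx":0,"dy":0,"dz":0,"ax":0,"ay":0,"az":0}
  ]
}}

```text
clock: 16.6
ee_pos: [0.5018, 0.3659, 0.0883]
tcp_rot: [-3.141, -0.0, -0.059]
wrist_force: [0.0, 0.3, -3.0]
gripper_width: 0.0132
gripper_force: 60.5
```

Emit:
{"op": "carry_out", "data": {
  "targets": [
    {"claw":0,"dx":0,"dy":0,"dz":0.08,"ax":0,"ay":0,"az":0},
    {"claw":0,"dx":0,"dy":0,"dz":0.06,"ax":0,"ay":0,"az":0},
    {"claw":0,"dx":0,"dy":0,"dz":0.04,"ax":0,"ay":0,"az":0},
    {"claw":0,"dx":0,"dy":0,"dz":0,"ax":0,"ay":0,"az":0}
  ]
}}

```text
clock: 17.0
ee_pos: [0.5016, 0.3659, 0.0845]
tcp_rot: [-3.141, -0.0, -0.059]
wrist_force: [0.0, 0.4, -3.5]
gripper_width: 0.0128
gripper_force: 60.6
```

Emit:
{"op": "carry_out", "data": {
  "targets": [
    {"claw":0,"dx":0,"dy":0,"dz":0.04,"ax":0,"ay":0,"az":0},
    {"claw":0,"dx":0,"dy":0,"dz":0.04,"ax":0,"ay":0,"az":0},
    {"claw":0,"dx":0,"dy":0,"dz":0,"ax":0,"ay":0,"az":0}
  ]
}}

```text
clock: 17.3
ee_pos: [0.5016, 0.3661, 0.0843]
tcp_rot: [-3.141, -0.001, -0.059]
wrist_force: [-3.1, -1.0, 5.0]
gripper_width: 0.0126
gripper_force: 61.7
```

Emit:
{"op": "carry_out", "data": {
  "targets": [
    {"claw":0.4,"dx":0,"dy":0,"dz":0,"ax":0,"ay":0,"az":0},
    {"claw":0.4,"dx":0,"dy":0,"dz":0,"ax":0,"ay":0,"az":0},
    {"claw":0.4,"dx":0,"dy":0,"dz":0,"ax":0,"ay":0,"az":0},
    {"claw":0.4,"dx":0,"dy":0,"dz":-0.4,"ax":0,"ay":0,"az":0},
    {"claw":0.4,"dx":0,"dy":0,"dz":-0.8,"ax":0,"ay":0,"az":0},
    {"claw":0.4,"dx":0,"dy":0,"dz":-0.9,"ax":0,"ay":0,"az":0},
    {"claw":0.4,"dx":0,"dy":0,"dz":-0.9,"ax":0,"ay":0,"az":0},
    {"claw":0.4,"dx":0,"dy":0,"dz":-0.9,"ax":0,"ay":0,"az":0},
    {"claw":0.4,"dx":0,"dy":0,"dz":-0.9,"ax":0,"ay":0,"az":0},
    {"claw":0.4,"dx":0,"dy":0,"dz":-0.9,"ax":0,"ay":0,"az":0.0161}
  ]
}}

```text
clock: 18.3
ee_pos: [0.5018, 0.3659, 0.1983]
tcp_rot: [-3.141, -0.001, -0.163]
wrist_force: [0.2, 0.9, 0.6]
gripper_width: 0.0341
gripper_force: 0.0
```

Emit:
{"op": "carry_out", "data": {
  "targets": [
    {"claw":0.45,"dx":0.32,"dy":0.944,"dz":0,"ax":0,"ay":0,"az":0},
    {"claw":0.45,"dx":0.32,"dy":0.944,"dz":0,"ax":0,"ay":0,"az":0},
    {"claw":0.45,"dx":0.32,"dy":0.944,"dz":0,"ax":0,"ay":0,"az":0},
    {"claw":0.45,"dx":0.32,"dy":0.944,"dz":0,"ax":0,"ay":0,"az":0},
    {"claw":0.45,"dx":0.32,"dy":0.944,"dz":0,"ax":0,"ay":0,"az":0},
    {"claw":0.45,"dx":0.32,"dy":0.944,"dz":0,"ax":0,"ay":0,"az":0},
    {"claw":0.45,"dx":0.32,"dy":0.944,"dz":0,"ax":0,"ay":0,"az":0},
    {"claw":0.45,"dx":0.32,"dy":0.944,"dz":0,"ax":0,"ay":0,"az":0},
    {"claw":0.45,"dx":0.32,"dy":0.944,"dz":0,"ax":0,"ay":0,"az":0},
    {"claw":0.45,"dx":0.32,"dy":0.944,"dz":0,"ax":0,"ay":0,"az":0},
    {"claw":0.45,"dx":0.32,"dy":0.944,"dz":0,"ax":0,"ay":0,"az":0},
    {"claw":0.45,"dx":0.32,"dy":0.944,"dz":0,"ax":0,"ay":0,"az":0},
    {"claw":0.45,"dx":0.32,"dy":0.944,"dz":0,"ax":0,"ay":0,"az":0},
    {"claw":0.45,"dx":0.32,"dy":0.944,"dz":0,"ax":0,"ay":0,"az":0},
    {"claw":0.45,"dx":0.32,"dy":0.944,"dz":0,"ax":0,"ay":0,"az":0},
    {"claw":0.45,"dx":0.32,"dy":0.944,"dz":0.5,"ax":0,"ay":0,"az":0},
    {"claw":0.45,"dx":0.32,"dy":0.944,"dz":0.8,"ax":0,"ay":0,"az":0},
    {"claw":0.45,"dx":0.32,"dy":0.944,"dz":0.8,"ax":0,"ay":0,"az":0},
    {"claw":0.45,"dx":0,"dy":0,"dz":0.6,"ax":0,"ay":0,"az":0},
    {"claw":0.45,"dx":0,"dy":0,"dz":0,"ax":0,"ay":0,"az":0}
  ]
}}

```text
clock: 20.3
ee_pos: [0.5595, 0.0106, 0.1408]
tcp_rot: [3.14, 0.004, -0.163]
wrist_force: [-0.0, -0.5, 0.3]
gripper_width: 0.0383
gripper_force: 0.0
```

Run:
```python
from h import *
plan(.5607,.0123,.0795,-.161)
im,d,p=snap('wrist','wrist5.png')
for st,r in orange(im): print(st,np.round(r[0]),np.round(r[1]),round(r[2]),fray(p,*r[0],.078))
a=cloud('top','top4.png');b=cloud('scene','scene4.png')
for k in([a],[b]): print(tote(k,(.5,.338),.105))
for im,W in(a,b):
  for st,r in orange(im,25):
    w=W[int(r[0][1]),int(r[0][0])]
    if w[2]<.1 and abs(w[0]-.5)<.1 and w[1]>0: print(r[0],w)
```

```text
yaw by 0.002 az total (tool z down) -0.0002
from [0.5595 0.0106 0.1408] yaw -0.1625 q1,q6 [0.31 1.1 ] -> total units dx 0.046 dy -0.091 dz 3.065 (in tool frame after turn)
[265, 196, 23, 82, 1804] [276. 236.] [81. 22.] 90 [0.56436222 0.01305661 0.078     ]
[398, 385, 15, 19, 178] [405. 394.] [13. 16.] 22 [ 0.39345121 -0.07471342  0.078     ]
(array([0.49916391, 0.33920819]), np.float64(-0.05957038621122024), (227.69651794433594, 167.8174591064453), (np.float64(0.010817770176258588), np.float64(0.055456156190693946), 104, 161))
(array([0.50095673, 0.33856964]), np.float64(-0.05824746093972166), (229.66146850585938, 168.27197265625), (np.float64(0.011048992256692765), np.float64(0.055555435487274304), 53, 15))
(133.99591064453125, 257.54510498046875) [0.50213658 0.36728906 0.08231888]
(376.5, 149.0) [0.5116652  0.35837045 0.0853814 ]
```

Emit:
{"op": "carry_out", "data": {
  "targets": [
    {"claw":0.45,"dx":0.05,"dy":-0.1,"dz":0.8,"ax":0,"ay":0,"az":0},
    {"claw":0.45,"dx":0,"dy":0,"dz":0.8,"ax":0,"ay":0,"az":0},
    {"claw":0.45,"dx":0,"dy":0,"dz":0.8,"ax":0,"ay":0,"az":0},
    {"claw":0.45,"dx":0,"dy":0,"dz":0.6,"ax":0,"ay":0,"az":0},
    {"claw":0.45,"dx":0,"dy":0,"dz":0,"ax":0,"ay":0,"az":0},
    {"claw":0,"dx":0,"dy":0,"dz":0,"ax":0,"ay":0,"az":0},
    {"claw":0,"dx":0,"dy":0,"dz":0,"ax":0,"ay":0,"az":0},
    {"claw":0,"dx":0,"dy":0,"dz":0,"ax":0,"ay":0,"az":0},
    {"claw":0,"dx":0,"dy":0,"dz":0,"ax":0,"ay":0,"az":0},
    {"claw":0,"dx":0,"dy":0,"dz":0,"ax":0,"ay":0,"az":0}
  ],
  "grip_force": 60
}}

```text
clock: 21.45
ee_pos: [0.5629, 0.0139, 0.0838]
tcp_rot: [-3.141, -0.002, -0.16]
wrist_force: [0.1, -1.2, 3.8]
gripper_width: 0.0126
gripper_force: 63.2
```

Emit:
{"op": "carry_out", "data": {
  "targets": [
    {"claw":0,"dx":-0.3,"dy":0,"dz":0,"ax":0,"ay":0,"az":0},
    {"claw":0,"dx":-0.4,"dy":0,"dz":0,"ax":0,"ay":0,"az":0},
    {"claw":0,"dx":-0.4,"dy":0,"dz":0,"ax":0,"ay":0,"az":0},
    {"claw":0,"dx":-0.4,"dy":0,"dz":0,"ax":0,"ay":0,"az":0},
    {"claw":0,"dx":-0.2,"dy":0,"dz":0,"ax":0,"ay":0,"az":0},
    {"claw":0,"dx":0,"dy":0,"dz":0,"ax":0,"ay":0,"az":0}
  ]
}}

```text
clock: 22.05
ee_pos: [0.5286, 0.0196, 0.0837]
tcp_rot: [-3.141, -0.001, -0.16]
wrist_force: [2.2, -0.3, 7.2]
gripper_width: 0.0126
gripper_force: 63.6
```

Slid 34 mm, but the grip sits about 2.5 mm higher than on the first pack, so I'll re-grip a little deeper before lifting.

Emit:
{"op": "carry_out", "data": {
  "targets": [
    {"claw":0.35,"dx":0,"dy":0,"dz":0,"ax":0,"ay":0,"az":0},
    {"claw":0.35,"dx":0,"dy":0,"dz":0,"ax":0,"ay":0,"az":0},
    {"claw":0.35,"dx":0,"dy":0,"dz":0.1,"ax":0,"ay":0,"az":0},
    {"claw":0.35,"dx":0,"dy":0,"dz":0.08,"ax":0,"ay":0,"az":0},
    {"claw":0.35,"dx":0,"dy":0,"dz":0,"ax":0,"ay":0,"az":0},
    {"claw":0,"dx":0,"dy":0,"dz":0,"ax":0,"ay":0,"az":0},
    {"claw":0,"dx":0,"dy":0,"dz":0,"ax":0,"ay":0,"az":0},
    {"claw":0,"dx":0,"dy":0,"dz":0,"ax":0,"ay":0,"az":0},
    {"claw":0,"dx":0,"dy":0,"dz":0,"ax":0,"ay":0,"az":0},
    {"claw":0,"dx":0,"dy":0,"dz":0,"ax":0,"ay":0,"az":0}
  ],
  "grip_force": 60
}}

```text
clock: 23.05
ee_pos: [0.5285, 0.0191, 0.0791]
tcp_rot: [3.141, 0.0, -0.161]
wrist_force: [0.1, -0.7, -0.5]
gripper_width: 0.0132
gripper_force: 60.1
```

Emit:
{"op": "carry_out", "data": {
  "targets": [
    {"claw":0,"dx":0,"dy":0,"dz":-0.4,"ax":0,"ay":0,"az":0},
    {"claw":0,"dx":0,"dy":0,"dz":-0.7,"ax":0,"ay":0,"az":0},
    {"claw":0,"dx":0,"dy":0,"dz":-0.8,"ax":0,"ay":0,"az":0},
    {"claw":0,"dx":0,"dy":0,"dz":-0.8,"ax":0,"ay":0,"az":0},
    {"claw":0,"dx":0,"dy":0,"dz":-0.8,"ax":0,"ay":0,"az":0},
    {"claw":0,"dx":0,"dy":0,"dz":-0.8,"ax":0,"ay":0,"az":0},
    {"claw":0,"dx":0,"dy":0,"dz":-0.8,"ax":0,"ay":0,"az":0},
    {"claw":0,"dx":0,"dy":0,"dz":-0.8,"ax":0,"ay":0,"az":0},
    {"claw":0,"dx":0,"dy":0,"dz":-0.8,"ax":0,"ay":0,"az":-0.008},
    {"claw":0,"dx":0,"dy":0,"dz":-0.5,"ax":0,"ay":0,"az":-0.0082},
    {"claw":0,"dx":0,"dy":0,"dz":0,"ax":0,"ay":0,"az":0}
  ]
}}

```text
clock: 24.15
ee_pos: [0.529, 0.0195, 0.2245]
tcp_rot: [-3.14, -0.002, -0.059]
wrist_force: [0.1, 0.9, -5.2]
gripper_width: 0.0131
gripper_force: 59.6
```

Run:
```python
from h import *
b=cloud('scene');print(tote([b],(.5,.338),.105))
plan(.4983,.3105,.225,-.06)
```

```text
(array([0.50074774, 0.33813788]), np.float64(-0.054809186814376076), (231.49551391601562, 169.36614990234375), (np.float64(0.011509721451404277), np.float64(0.05761187727450618), 54, 15))
yaw by 0.0 az total (tool z down) -0.0
from [0.5283 0.0194 0.2234] yaw -0.0602 q1,q6 [0.34 1.17] -> total units dx -2.373 dy -14.438 dz -0.081 (in tool frame after turn)
```

Emit:
{"op": "carry_out", "data": {
  "targets": [
    {"claw":0,"dx":-0.1,"dy":-0.4,"dz":-0.1,"ax":0,"ay":0,"az":0},
    {"claw":0,"dx":-0.13,"dy":-0.85,"dz":0,"ax":0,"ay":0,"az":0},
    {"claw":0,"dx":-0.16,"dy":-0.95,"dz":0,"ax":0,"ay":0,"az":0},
    {"claw":0,"dx":-0.16,"dy":-0.95,"dz":0,"ax":0,"ay":0,"az":0},
    {"claw":0,"dx":-0.16,"dy":-0.95,"dz":0,"ax":0,"ay":0,"az":0},
    {"claw":0,"dx":-0.16,"dy":-0.95,"dz":0,"ax":0,"ay":0,"az":0},
    {"claw":0,"dx":-0.16,"dy":-0.95,"dz":0,"ax":0,"ay":0,"az":0},
    {"claw":0,"dx":-0.16,"dy":-0.95,"dz":0,"ax":0,"ay":0,"az":0},
    {"claw":0,"dx":-0.16,"dy":-0.95,"dz":0,"ax":0,"ay":0,"az":0},
    {"claw":0,"dx":-0.16,"dy":-0.95,"dz":0,"ax":0,"ay":0,"az":0},
    {"claw":0,"dx":-0.16,"dy":-0.95,"dz":0,"ax":0,"ay":0,"az":0},
    {"claw":0,"dx":-0.16,"dy":-0.95,"dz":0,"ax":0,"ay":0,"az":0},
    {"claw":0,"dx":-0.16,"dy":-0.95,"dz":0,"ax":0,"ay":0,"az":0},
    {"claw":0,"dx":-0.16,"dy":-0.95,"dz":0,"ax":0,"ay":0,"az":0},
    {"claw":0,"dx":-0.16,"dy":-0.95,"dz":0,"ax":0,"ay":0,"az":0},
    {"claw":0,"dx":-0.06,"dy":-0.55,"dz":0,"ax":0,"ay":0,"az":0},
    {"claw":0,"dx":0,"dy":-0.28,"dz":0,"ax":0,"ay":0,"az":0},
    {"claw":0,"dx":0,"dy":0,"dz":0,"ax":0,"ay":0,"az":0}
  ]
}}

```text
clock: 26.0
ee_pos: [0.4984, 0.3107, 0.225]
tcp_rot: [3.141, 0.0, -0.058]
wrist_force: [0.4, -0.5, -4.0]
gripper_width: 0.0129
gripper_force: 59.5
```

Run:
```python
from h import *
plan(.4983,.3105,.0865,-.06)
b=cloud('scene');print(tote([b],(.5,.338),.105))
im,d,p=snap('wrist')
for st,r in orange(im): print(st,np.round(r[0]),np.round(r[1]),round(r[2]),fray(p,*r[0],.081))
```

```text
yaw by -0.002 az total (tool z down) 0.0003
from [0.4984 0.3107 0.225 ] yaw -0.0582 q1,q6 [0.83 0.68] -> total units dx -0.003 dy 0.011 dz 6.927 (in tool frame after turn)
(array([0.50405032, 0.33721823]), np.float64(-0.05957131831760165), (223.60887145996094, 168.67489624023438), (0, np.float64(0.05502437234178153), 0, 22))
[206, 175, 21, 57, 935] [216. 203.] [56. 19.] 87 [0.50423075 0.36371521 0.081     ]
[264, 233, 32, 110, 3214] [280. 288.] [109.  31.] 90 [0.41911263 0.31429184 0.081     ]
[424, 285, 36, 36, 480] [438. 303.] [21. 40.] 59 [0.38284804 0.14813953 0.081     ]
[40, 396, 29, 24, 276] [ 54. 408.] [28. 23.] 0 [0.17816185 0.70089398 0.081     ]
```

Emit:
{"op": "carry_out", "data": {
  "targets": [
    {"claw":0,"dx":0,"dy":0,"dz":0.5,"ax":0,"ay":0,"az":0},
    {"claw":0,"dx":0,"dy":0,"dz":0.8,"ax":0,"ay":0,"az":0},
    {"claw":0,"dx":0,"dy":0,"dz":0.8,"ax":0,"ay":0,"az":0},
    {"claw":0,"dx":0,"dy":0,"dz":0.8,"ax":0,"ay":0,"az":0},
    {"claw":0,"dx":0,"dy":0,"dz":0.8,"ax":0,"ay":0,"az":0},
    {"claw":0,"dx":0,"dy":0,"dz":0.8,"ax":0,"ay":0,"az":0},
    {"claw":0,"dx":0,"dy":0,"dz":0.8,"ax":0,"ay":0,"az":0},
    {"claw":0,"dx":0,"dy":0,"dz":0.8,"ax":0,"ay":0,"az":0},
    {"claw":0,"dx":0,"dy":0,"dz":0.4,"ax":0,"ay":0,"az":0},
    {"claw":0,"dx":0,"dy":0,"dz":0.3,"ax":0,"ay":0,"az":0},
    {"claw":0,"dx":0,"dy":0,"dz":0.17,"ax":0,"ay":0,"az":0},
    {"claw":0,"dx":0,"dy":0,"dz":0.04,"ax":0,"ay":0,"az":0},
    {"claw":0,"dx":0,"dy":0,"dz":0.04,"ax":0,"ay":0,"az":0},
    {"claw":0,"dx":0,"dy":0,"dz":0,"ax":0,"ay":0,"az":0}
  ]
}}

```text
clock: 27.5
ee_pos: [0.4986, 0.3104, 0.0847]
tcp_rot: [-3.141, -0.001, -0.059]
wrist_force: [0.4, 0.2, -4.0]
gripper_width: 0.0126
gripper_force: 59.5
```

Emit:
{"op": "carry_out", "data": {
  "targets": [
    {"claw":0,"dx":0,"dy":0,"dz":0.05,"ax":0,"ay":0,"az":0},
    {"claw":0,"dx":0,"dy":0,"dz":0,"ax":0,"ay":0,"az":0}
  ]
}}

```text
clock: 27.7
ee_pos: [0.4984, 0.3102, 0.0834]
tcp_rot: [-3.141, -0.0, -0.059]
wrist_force: [0.1, 0.2, -4.5]
gripper_width: 0.0129
gripper_force: 59.5
```

Emit:
{"op": "carry_out", "data": {
  "targets": [
    {"claw":0,"dx":0,"dy":0,"dz":0.05,"ax":0,"ay":0,"az":0},
    {"claw":0,"dx":0,"dy":0,"dz":0.04,"ax":0,"ay":0,"az":0},
    {"claw":0,"dx":0,"dy":0,"dz":0,"ax":0,"ay":0,"az":0}
  ]
}}

```text
clock: 28.0
ee_pos: [0.4985, 0.3103, 0.0822]
tcp_rot: [-3.141, -0.001, -0.059]
wrist_force: [-2.1, -0.9, 0.0]
gripper_width: 0.0124
gripper_force: 60.2
```

Emit:
{"op": "carry_out", "data": {
  "targets": [
    {"claw":0.35,"dx":0,"dy":0,"dz":0,"ax":0,"ay":0,"az":0},
    {"claw":0.35,"dx":0,"dy":0,"dz":0,"ax":0,"ay":0,"az":0},
    {"claw":0.35,"dx":0,"dy":0,"dz":0,"ax":0,"ay":0,"az":0},
    {"claw":0.36,"dx":0,"dy":0,"dz":-0.4,"ax":0,"ay":0,"az":0},
    {"claw":0.36,"dx":0,"dy":0,"dz":-0.8,"ax":0,"ay":0,"az":0},
    {"claw":0.36,"dx":0,"dy":0,"dz":-1,"ax":0,"ay":0,"az":0},
    {"claw":0.36,"dx":0,"dy":0,"dz":-1,"ax":0,"ay":0,"az":0},
    {"claw":0.36,"dx":0,"dy":0,"dz":-1,"ax":0,"ay":0,"az":0},
    {"claw":0.36,"dx":0,"dy":0,"dz":-1,"ax":0,"ay":0,"az":0.0222},
    {"claw":0.36,"dx":0,"dy":0,"dz":-1,"ax":0,"ay":0,"az":0.0222},
    {"claw":0.36,"dx":0,"dy":0,"dz":-1,"ax":0,"ay":0,"az":0.0222},
    {"claw":0.36,"dx":0,"dy":0,"dz":-1,"ax":0,"ay":0,"az":0.0222},
    {"claw":0.36,"dx":0,"dy":0,"dz":-1,"ax":0,"ay":0,"az":0.0222},
    {"claw":0.36,"dx":0,"dy":0,"dz":-0.9,"ax":0,"ay":0,"az":0.0222},
    {"claw":0.36,"dx":0,"dy":0,"dz":0,"ax":0,"ay":0,"az":0.0222},
    {"claw":0.36,"dx":0,"dy":0,"dz":0,"ax":0,"ay":0,"az":0.0222},
    {"claw":0.36,"dx":0,"dy":0,"dz":0,"ax":0,"ay":0,"az":0.0222},
    {"claw":0.36,"dx":0,"dy":0,"dz":0,"ax":0,"ay":0,"az":0.0222},
    {"claw":0.36,"dx":0,"dy":0,"dz":0,"ax":0,"ay":0,"az":0.0222},
    {"claw":0.36,"dx":0,"dy":0,"dz":0,"ax":0,"ay":0,"az":0.0222}
  ]
}}

```text
clock: 30.0
ee_pos: [0.4983, 0.31, 0.2842]
tcp_rot: [-3.141, 0.001, -1.738]
wrist_force: [-0.0, 0.2, 0.4]
gripper_width: 0.0308
gripper_force: 0.0
```

Run:
```python
from h import *
plan(.6648,-.0068,.300,-1.732)
a=cloud('top');b=cloud('scene','scene5.png')
im,W=a; c=im[190:320,95:215]
cv2.imwrite('pics/crop2.png',cv2.resize(c,None,fx=4,fy=4,interpolation=cv2.INTER_CUBIC)[:,:,::-1])
for im,W in(a,b):
  m=(W[...,2]>.2)&(W[...,2]<.25)&(im.max(2)<60)&(np.abs(W[...,0]-.665)<.05)&(np.abs(W[...,1]+.007)<.07)
  w=W[m]; print(len(w),np.median(w,0),cv2.minAreaRect((w[:,:2]*1000).astype(np.float32)) if len(w)>4 else '')
```

```text
yaw by 0.006 az total (tool z down) -0.001
from [0.4983 0.31   0.2842] yaw -1.7384 q1,q6 [ 0.83 -1.  ] -> total units dx 14.300 dy -10.757 dz -0.790 (in tool frame after turn)
306 [ 0.66512258 -0.00581307  0.23063158] ((664.52587890625, -5.7788238525390625), (96.91307830810547, 16.017446517944336), 80.0565185546875)
135 [ 0.66986477 -0.00665278  0.22946075] ((669.8031616210938, -6.40472412109375), (91.03263854980469, 10.353281021118164), 79.4645004272461)
```

View pics/crop2.png

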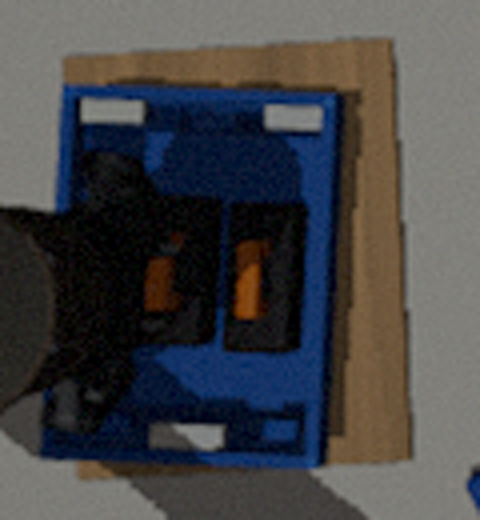

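The crop shows both packs upright and parallel on tote A's floor, with handles at crop (160,285) and (250,280). The grip is up at (0.665, -0.006). Going back to the bar.

Emit:
{"op": "carry_out", "data": {
  "targets": [
    {"claw":0.36,"dx":0.953,"dy":-0.717,"dz":-0.05,"ax":0,"ay":0,"az":-0.001},
    {"claw":0.36,"dx":0.953,"dy":-0.717,"dz":-0.05,"ax":0,"ay":0,"az":0},
    {"claw":0.36,"dx":0.953,"dy":-0.717,"dz":-0.05,"ax":0,"ay":0,"az":0},
    {"claw":0.36,"dx":0.953,"dy":-0.717,"dz":-0.05,"ax":0,"ay":0,"az":0},
    {"claw":0.36,"dx":0.953,"dy":-0.717,"dz":-0.05,"ax":0,"ay":0,"az":0},
    {"claw":0.36,"dx":0.953,"dy":-0.717,"dz":-0.05,"ax":0,"ay":0,"az":0},
    {"claw":0.36,"dx":0.953,"dy":-0.717,"dz":-0.05,"ax":0,"ay":0,"az":0},
    {"claw":0.36,"dx":0.953,"dy":-0.717,"dz":-0.05,"ax":0,"ay":0,"az":0},
    {"claw":0.36,"dx":0.953,"dy":-0.717,"dz":-0.05,"ax":0,"ay":0,"az":0},
    {"claw":0.36,"dx":0.953,"dy":-0.717,"dz":-0.05,"ax":0,"ay":0,"az":0},
    {"claw":0.36,"dx":0.953,"dy":-0.717,"dz":-0.05,"ax":0,"ay":0,"az":0},
    {"claw":0.36,"dx":0.953,"dy":-0.717,"dz":-0.05,"ax":0,"ay":0,"az":0},
    {"claw":0.36,"dx":0.953,"dy":-0.717,"dz":-0.05,"ax":0,"ay":0,"az":0},
    {"claw":0.36,"dx":0.953,"dy":-0.717,"dz":-0.05,"ax":0,"ay":0,"az":0},
    {"claw":0.36,"dx":0.953,"dy":-0.717,"dz":-0.05,"ax":0,"ay":0,"az":0},
    {"claw":0.36,"dx":0,"dy":0,"dz":0,"ax":0,"ay":0,"az":0},
    {"claw":0.36,"dx":0,"dy":0,"dz":0,"ax":0,"ay":0,"az":0}
  ]
}}

```text
clock: 31.8
ee_pos: [0.6664, -0.0061, 0.2984]
tcp_rot: [3.141, 0.0, -1.725]
wrist_force: [-0.9, -0.7, 0.7]
gripper_width: 0.0308
gripper_force: 0.0
```

Emit:
{"op": "carry_out", "data": {
  "targets": [
    {"claw":0.36,"dx":0,"dy":0.05,"dz":0.8,"ax":0,"ay":0,"az":0.001},
    {"claw":0.36,"dx":0,"dy":0,"dz":0.8,"ax":0,"ay":0,"az":0},
    {"claw":0.36,"dx":0,"dy":0,"dz":0.8,"ax":0,"ay":0,"az":0},
    {"claw":0.36,"dx":0,"dy":0,"dz":0.7,"ax":0,"ay":0,"az":0},
    {"claw":0.36,"dx":0,"dy":0,"dz":0.3,"ax":0,"ay":0,"az":0},
    {"claw":0,"dx":0,"dy":0,"dz":0,"ax":0,"ay":0,"az":0},
    {"claw":0,"dx":0,"dy":0,"dz":0,"ax":0,"ay":0,"az":0},
    {"claw":0,"dx":0,"dy":0,"dz":0,"ax":0,"ay":0,"az":0},
    {"claw":0,"dx":0,"dy":0,"dz":0,"ax":0,"ay":0,"az":0}
  ],
  "grip_force": 30
}}

```text
clock: 32.7
ee_pos: [0.6651, -0.0052, 0.23]
tcp_rot: [3.14, 0.001, -1.733]
wrist_force: [0.0, 0.9, -4.9]
gripper_width: 0.0149
gripper_force: 29.3
```

Emit:
{"op": "carry_out", "data": {
  "targets": [
    {"claw":0,"dx":0,"dy":0.3,"dz":-0.04,"ax":0,"ay":0,"az":0},
    {"claw":0,"dx":0,"dy":0.827,"dz":-0.066,"ax":0,"ay":0,"az":0},
    {"claw":0,"dx":0,"dy":0.829,"dz":0.017,"ax":0,"ay":0,"az":0},
    {"claw":0,"dx":0,"dy":0.824,"dz":0.1,"ax":0,"ay":0,"az":0},
    {"claw":0,"dx":0,"dy":0.809,"dz":0.181,"ax":0,"ay":0,"az":0},
    {"claw":0,"dx":0,"dy":0.788,"dz":0.262,"ax":0,"ay":0,"az":0},
    {"claw":0,"dx":0,"dy":0.757,"dz":0.339,"ax":0,"ay":0,"az":0},
    {"claw":0,"dx":0,"dy":0.72,"dz":0.41,"ax":0,"ay":0,"az":0}
  ]
}}

```text
clock: 33.5
ee_pos: [0.5529, 0.0141, 0.2104]
tcp_rot: [-3.129, 0.004, -1.731]
wrist_force: [4.7, 1.3, -0.3]
gripper_width: 0.0148
gripper_force: 30.9
```

Emit:
{"op": "carry_out", "data": {
  "targets": [
    {"claw":0,"dx":0,"dy":0.675,"dz":0.483,"ax":0,"ay":0,"az":0},
    {"claw":0,"dx":0,"dy":0.623,"dz":0.547,"ax":0,"ay":0,"az":0},
    {"claw":0,"dx":0,"dy":0.565,"dz":0.608,"ax":0,"ay":0,"az":0},
    {"claw":0,"dx":0,"dy":0.502,"dz":0.661,"ax":0,"ay":0,"az":0},
    {"claw":0,"dx":0,"dy":0.434,"dz":0.707,"ax":0,"ay":0,"az":0},
    {"claw":0,"dx":0,"dy":0.361,"dz":0.747,"ax":0,"ay":0,"az":0},
    {"claw":0,"dx":0,"dy":0.284,"dz":0.779,"ax":0,"ay":0,"az":0},
    {"claw":0,"dx":0,"dy":0.206,"dz":0.803,"ax":0,"ay":0,"az":0},
    {"claw":0,"dx":0,"dy":0.124,"dz":0.821,"ax":0,"ay":0,"az":0},
    {"claw":0,"dx":0,"dy":0.04,"dz":0.828,"ax":0,"ay":0,"az":0},
    {"claw":0,"dx":0,"dy":0,"dz":0,"ax":0,"ay":0,"az":0}
  ]
}}

```text
clock: 34.6
ee_pos: [0.4725, 0.0274, 0.0658]
tcp_rot: [3.138, 0.001, -1.733]
wrist_force: [-8.6, 15.5, -2.3]
gripper_width: 0.0148
gripper_force: 36.3
```

Emit:
{"op": "carry_out", "data": {
  "targets": [
    {"claw":0,"dx":0,"dy":0,"dz":0.15,"ax":0,"ay":0,"az":0},
    {"claw":0,"dx":0,"dy":0,"dz":0.1,"ax":0,"ay":0,"az":0},
    {"claw":0,"dx":0,"dy":0,"dz":0,"ax":0,"ay":0,"az":0}
  ]
}}

```text
clock: 34.9
ee_pos: [0.4725, 0.0273, 0.0619]
tcp_rot: [3.139, 0.001, -1.733]
wrist_force: [-8.8, 13.3, -1.8]
gripper_width: 0.0153
gripper_force: 36.6
```

Emit:
{"op": "carry_out", "data": {
  "targets": [
    {"claw":0,"dx":0,"dy":0,"dz":0.15,"ax":0,"ay":0,"az":0},
    {"claw":0,"dx":0,"dy":0,"dz":0.15,"ax":0,"ay":0,"az":0},
    {"claw":0,"dx":0,"dy":0,"dz":0,"ax":0,"ay":0,"az":0}
  ]
}}

```text
clock: 35.2
ee_pos: [0.4725, 0.0273, 0.059]
tcp_rot: [3.139, 0.001, -1.732]
wrist_force: [-18.0, 15.7, 24.8]
gripper_width: 0.0148
gripper_force: 39.4
```

Emit:
{"op": "carry_out", "data": {
  "targets": [
    {"claw":0.36,"dx":0,"dy":0,"dz":0,"ax":0,"ay":0,"az":0},
    {"claw":0.36,"dx":0,"dy":0,"dz":0,"ax":0,"ay":0,"az":0},
    {"claw":0.36,"dx":0,"dy":0,"dz":-0.4,"ax":0,"ay":0,"az":0},
    {"claw":0.36,"dx":0,"dy":0,"dz":-0.9,"ax":0,"ay":0,"az":0},
    {"claw":0.36,"dx":0,"dy":0,"dz":-1,"ax":0,"ay":0,"az":0},
    {"claw":0.36,"dx":0,"dy":0,"dz":-1,"ax":0,"ay":0,"az":0},
    {"claw":0.36,"dx":0,"dy":0,"dz":-1,"ax":0,"ay":0,"az":0},
    {"claw":0.36,"dx":0,"dy":0,"dz":-1,"ax":0,"ay":0,"az":0},
    {"claw":0.36,"dx":0,"dy":0,"dz":-1,"ax":0,"ay":0,"az":0},
    {"claw":0.36,"dx":0,"dy":0,"dz":-1,"ax":0,"ay":0,"az":0},
    {"claw":0.36,"dx":0,"dy":0,"dz":-1,"ax":0,"ay":0,"az":0},
    {"claw":0.36,"dx":0.5,"dy":0,"dz":-1,"ax":0,"ay":0,"az":0},
    {"claw":0.36,"dx":1,"dy":0,"dz":0,"ax":0,"ay":0,"az":0},
    {"claw":0.36,"dx":1,"dy":0,"dz":0,"ax":0,"ay":0,"az":0},
    {"claw":0.36,"dx":1,"dy":0,"dz":0,"ax":0,"ay":0,"az":0},
    {"claw":0.36,"dx":1,"dy":0,"dz":0,"ax":0,"ay":0,"az":0},
    {"claw":0.36,"dx":1,"dy":0,"dz":0,"ax":0,"ay":0,"az":0},
    {"claw":0.36,"dx":0,"dy":0,"dz":0,"ax":0,"ay":0,"az":0}
  ]
}}

```text
clock: 37.0
ee_pos: [0.4565, -0.0848, 0.2424]
tcp_rot: [-3.141, -0.0, -1.736]
wrist_force: [0.2, -0.0, -0.3]
gripper_width: 0.031
gripper_force: 0.0
```

Run:
```python
from h import *
a=cloud('top','top6.png');b=cloud('scene','scene6.png')
for im,W in(a,b):
  m=(W[...,2]>.05)&(W[...,2]<.09)&(im.max(2)<45)&(np.abs(W[...,0]-.475)<.03)&(np.abs(W[...,1]-.027)<.06)
  w=W[m]; print('grip',len(w),np.median(w,0))
for c,zr in(((.5,.338),.105),((.455,-.339),.095)):
    for k in([a],[b],[a,b]): print(tote(k,c,zr))
print(telemetry.get_state()['ee_pos'],telemetry.get_state()['tcp_rot'],telemetry.get_state()['q'])
```

```text
grip 224 [0.47429666 0.02738708 0.06732913]
grip 69 [0.47910493 0.04027887 0.06690697]
(array([0.49936304, 0.33891571]), np.float64(-0.05748646265823254), (227.45919799804688, 167.8955535888672), (np.float64(0.01098166972537663), np.float64(0.055641691767631694), 107, 165))
(array([0.49938214, 0.33721747]), np.float64(-0.060093297891256725), (230.8048095703125, 167.1381072998047), (np.float64(0.01181309476932771), np.float64(0.05468541942779321), 55, 22))
(array([0.49944513, 0.33826422]), np.float64(-0.060093297891256725), (230.8048095703125, 169.2354278564453), (np.float64(0.011274991940460933), np.float64(0.05523839544506565), 161, 184))
(array([ 0.50543829, -0.33698129]), np.float64(-0.6494150941881571), (227.42965698242188, 169.66160583496094), (np.float64(0.01084711347410348), np.float64(0.05522556920896665), 94, 144))
(array([ 0.50682803, -0.33662225]), np.float64(-0.6411045002694831), (226.93348693847656, 169.4337158203125), (np.float64(0.010884646413274189), np.float64(0.054824089766626144), 63, 49))
(array([ 0.50608789, -0.33694296]), np.float64(-0.6498849423834745), (228.3705596923828, 170.48094177246094), (np.float64(0.010877622524573145), np.float64(0.055121721662338606), 159, 194))
[ 0.4569229  -0.08343739  0.24220075] [-3.14075251e+00  5.71578002e-05 -1.73403697e+00] [ 1.70740838e-01  1.18008980e-01 -3.86004957e-01  2.52959182e-04
 -1.06596995e+00 -3.34103755e-01]
```

View pics/scene6.png

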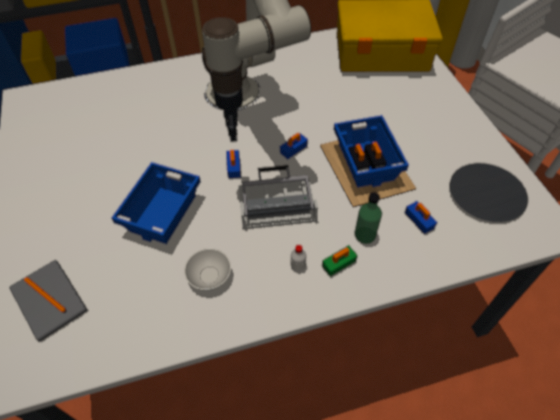

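The scene shows the bar down, both packs in tote A, and tote B knocked about 5 cm to (0.506, -0.337) with yaw -0.648. I'll use the new pose and pinch its +y long side at (0.554, -0.273).

Emit:
{"op": "carry_out", "data": {
  "targets": [
    {"claw":0.4,"dx":0,"dy":0,"dz":0,"ax":0,"ay":0,"az":-0.0216},
    {"claw":0.4,"dx":0,"dy":0,"dz":0,"ax":0,"ay":0,"az":-0.0216},
    {"claw":0.4,"dx":0,"dy":0,"dz":0,"ax":0,"ay":0,"az":-0.0216},
    {"claw":0.4,"dx":0,"dy":0,"dz":0,"ax":0,"ay":0,"az":-0.0216},
    {"claw":0.4,"dx":0,"dy":0,"dz":0,"ax":0,"ay":0,"az":-0.0216},
    {"claw":0.4,"dx":0,"dy":0,"dz":0,"ax":0,"ay":0,"az":-0.0216},
    {"claw":0.4,"dx":0,"dy":0,"dz":0,"ax":0,"ay":0,"az":-0.0216},
    {"claw":0.4,"dx":0,"dy":0,"dz":0,"ax":0,"ay":0,"az":-0.0217},
    {"claw":0.4,"dx":0.874,"dy":0.42,"dz":0,"ax":0,"ay":0,"az":0},
    {"claw":0.4,"dx":0.874,"dy":0.42,"dz":0,"ax":0,"ay":0,"az":0},
    {"claw":0.4,"dx":0.874,"dy":0.42,"dz":0,"ax":0,"ay":0,"az":0},
    {"claw":0.4,"dx":0.874,"dy":0.42,"dz":0,"ax":0,"ay":0,"az":0},
    {"claw":0.4,"dx":0.874,"dy":0.42,"dz":0,"ax":0,"ay":0,"az":0},
    {"claw":0.4,"dx":0.874,"dy":0.42,"dz":0.4,"ax":0,"ay":0,"az":0},
    {"claw":0.4,"dx":0.874,"dy":0.42,"dz":0.8,"ax":0,"ay":0,"az":0},
    {"claw":0.4,"dx":0.874,"dy":0.42,"dz":0.8,"ax":0,"ay":0,"az":0},
    {"claw":0.4,"dx":0.874,"dy":0.42,"dz":0.8,"ax":0,"ay":0,"az":0},
    {"claw":0.4,"dx":0.874,"dy":0.42,"dz":0.8,"ax":0,"ay":0,"az":0},
    {"claw":0.4,"dx":0.874,"dy":0.42,"dz":0.6,"ax":0,"ay":0,"az":0},
    {"claw":0.4,"dx":0,"dy":0,"dz":0,"ax":0,"ay":0,"az":0}
  ]
}}

```text
clock: 39.1
ee_pos: [0.5549, -0.2731, 0.1553]
tcp_rot: [3.14, 0.003, -0.647]
wrist_force: [-0.1, 0.9, 0.0]
gripper_width: 0.0343
gripper_force: 0.0
```

Run:
```python
from h import *
b=cloud('scene')
print(tote([b],(.506,-.337),.095))
plan(.5543,-.2731,.088,-.648)
snap('wrist','wrist7.png')
```

```text
(array([ 0.52397437, -0.34978915]), np.float64(-0.6422154379182103), (183.6666259765625, 168.10470581054688), (0, np.float64(0.05665796502156136), 0, 3))
yaw by -0.001 az total (tool z down) 0.0002
from [ 0.5548 -0.2725  0.1564] yaw -0.6468 q1,q6 [-0.2   1.12] -> total units dx -0.003 dy 0.040 dz 3.422 (in tool frame after turn)
```

View pics/wrist7.png

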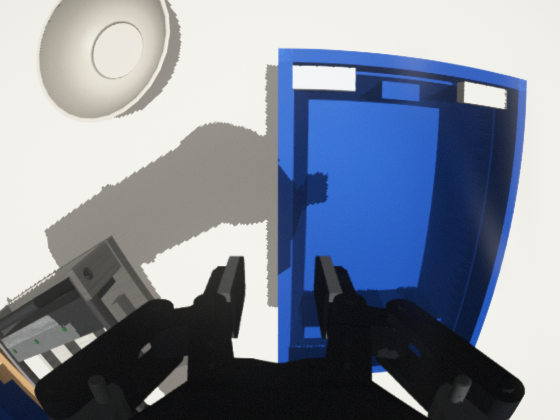

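The wrist view shows the long-side rim at columns 279–292, between the jaws at 243 and 317. The two-ledge end is at the top, at (325,78) and (482,95). Descending to pinch.

Emit:
{"op": "carry_out", "data": {
  "targets": [
    {"claw":0.4,"dx":0,"dy":0.04,"dz":0.8,"ax":0,"ay":0,"az":0},
    {"claw":0.4,"dx":0,"dy":0,"dz":0.8,"ax":0,"ay":0,"az":0},
    {"claw":0.4,"dx":0,"dy":0,"dz":0.8,"ax":0,"ay":0,"az":0},
    {"claw":0.4,"dx":0,"dy":0,"dz":0.7,"ax":0,"ay":0,"az":0},
    {"claw":0.4,"dx":0,"dy":0,"dz":0.3,"ax":0,"ay":0,"az":0},
    {"claw":0.4,"dx":0,"dy":0,"dz":0,"ax":0,"ay":0,"az":0},
    {"claw":0,"dx":0,"dy":0,"dz":0,"ax":0,"ay":0,"az":0},
    {"claw":0,"dx":0,"dy":0,"dz":0,"ax":0,"ay":0,"az":0},
    {"claw":0,"dx":0,"dy":0,"dz":0,"ax":0,"ay":0,"az":0},
    {"claw":0,"dx":0,"dy":0,"dz":0,"ax":0,"ay":0,"az":0},
    {"claw":0,"dx":0,"dy":0,"dz":0,"ax":0,"ay":0,"az":0},
    {"claw":0,"dx":0,"dy":0,"dz":0,"ax":0,"ay":0,"az":0}
  ],
  "grip_force": 100
}}

```text
clock: 40.4
ee_pos: [0.5548, -0.2734, 0.091]
tcp_rot: [-3.141, -0.002, -0.646]
wrist_force: [-1.2, 0.7, 6.4]
gripper_width: 0.0063
gripper_force: 98.7
```

Emit:
{"op": "carry_out", "data": {
  "targets": [
    {"claw":0,"dx":0,"dy":0,"dz":-0.2,"ax":0,"ay":0,"az":0},
    {"claw":0,"dx":0,"dy":0,"dz":-0.3,"ax":0,"ay":0,"az":0},
    {"claw":0,"dx":0,"dy":0,"dz":-0.4,"ax":0,"ay":0,"az":0},
    {"claw":0,"dx":0,"dy":0,"dz":-0.5,"ax":0,"ay":0,"az":0},
    {"claw":0,"dx":0,"dy":0,"dz":-0.6,"ax":0,"ay":0,"az":0},
    {"claw":0,"dx":0,"dy":0,"dz":-0.6,"ax":0,"ay":0,"az":0},
    {"claw":0,"dx":0,"dy":0,"dz":-0.6,"ax":0,"ay":0,"az":0},
    {"claw":0,"dx":0,"dy":0,"dz":-0.6,"ax":0,"ay":0,"az":0},
    {"claw":0,"dx":0,"dy":0,"dz":-0.6,"ax":0,"ay":0,"az":0},
    {"claw":0,"dx":0,"dy":0,"dz":-0.6,"ax":0,"ay":0,"az":0},
    {"claw":0,"dx":0,"dy":0,"dz":-0.6,"ax":0,"ay":0,"az":0},
    {"claw":0,"dx":0,"dy":0,"dz":-0.6,"ax":0,"ay":0,"az":0},
    {"claw":0,"dx":0,"dy":0,"dz":-0.6,"ax":0,"ay":0,"az":0},
    {"claw":0,"dx":0,"dy":0,"dz":-0.5,"ax":0,"ay":0,"az":0},
    {"claw":0,"dx":0,"dy":0,"dz":-0.3,"ax":0,"ay":0,"az":0},
    {"claw":0,"dx":0,"dy":0,"dz":0,"ax":0,"ay":0,"az":0.004},
    {"claw":0,"dx":0,"dy":0,"dz":0,"ax":0,"ay":0,"az":0.009},
    {"claw":0,"dx":0,"dy":0,"dz":0,"ax":0,"ay":0,"az":0.013},
    {"claw":0,"dx":0,"dy":0,"dz":0,"ax":0,"ay":0,"az":0.0145},
    {"claw":0,"dx":0,"dy":0,"dz":0,"ax":0,"ay":0,"az":0.0145}
  ]
}}

```text
clock: 42.4
ee_pos: [0.5539, -0.273, 0.2408]
tcp_rot: [3.141, 0.001, -0.997]
wrist_force: [-0.8, -0.7, -2.1]
gripper_width: 0.0063
gripper_force: 97.7
```

Emit:
{"op": "carry_out", "data": {
  "targets": [
    {"claw":0,"dx":0,"dy":0,"dz":0,"ax":0,"ay":0,"az":0.0145},
    {"claw":0,"dx":0,"dy":0,"dz":0,"ax":0,"ay":0,"az":0.0145},
    {"claw":0,"dx":0,"dy":0,"dz":0,"ax":0,"ay":0,"az":0.0145},
    {"claw":0,"dx":0,"dy":0,"dz":0,"ax":0,"ay":0,"az":0.0145},
    {"claw":0,"dx":0,"dy":0,"dz":0,"ax":0,"ay":0,"az":0.0145},
    {"claw":0,"dx":0,"dy":0,"dz":0,"ax":0,"ay":0,"az":0.0145},
    {"claw":0,"dx":0,"dy":0,"dz":0,"ax":0,"ay":0,"az":0.0145},
    {"claw":0,"dx":0,"dy":0,"dz":0,"ax":0,"ay":0,"az":0.0145},
    {"claw":0,"dx":0,"dy":0,"dz":0,"ax":0,"ay":0,"az":0.0145},
    {"claw":0,"dx":0,"dy":0,"dz":0,"ax":0,"ay":0,"az":0.0145},
    {"claw":0,"dx":0,"dy":0,"dz":0,"ax":0,"ay":0,"az":0.0145},
    {"claw":0,"dx":0,"dy":0,"dz":0,"ax":0,"ay":0,"az":0.0145},
    {"claw":0,"dx":0,"dy":0,"dz":0,"ax":0,"ay":0,"az":0.0145},
    {"claw":0,"dx":0,"dy":0,"dz":0,"ax":0,"ay":0,"az":0.0145},
    {"claw":0,"dx":0,"dy":0,"dz":0,"ax":0,"ay":0,"az":0.0145},
    {"claw":0,"dx":0,"dy":0,"dz":0,"ax":0,"ay":0,"az":0.0145},
    {"claw":0,"dx":0,"dy":0,"dz":0,"ax":0,"ay":0,"az":0.0145},
    {"claw":0,"dx":0,"dy":0,"dz":0,"ax":0,"ay":0,"az":0.0145},
    {"claw":0,"dx":0,"dy":0,"dz":0,"ax":0,"ay":0,"az":0.0145},
    {"claw":0,"dx":0,"dy":0,"dz":0,"ax":0,"ay":0,"az":0.0145}
  ]
}}

```text
clock: 44.4
ee_pos: [0.5539, -0.2732, 0.2409]
tcp_rot: [3.141, -0.002, -2.819]
wrist_force: [0.4, -0.7, -3.2]
gripper_width: 0.0065
gripper_force: 97.7
```

Emit:
{"op": "carry_out", "data": {
  "targets": [
    {"claw":0,"dx":0,"dy":0,"dz":0,"ax":0,"ay":0,"az":0.0145},
    {"claw":0,"dx":0,"dy":0,"dz":0,"ax":0,"ay":0,"az":0.0145},
    {"claw":0,"dx":0,"dy":0,"dz":0,"ax":0,"ay":0,"az":0.0145},
    {"claw":0,"dx":0,"dy":0,"dz":0,"ax":0,"ay":0,"az":0.01},
    {"claw":0,"dx":0,"dy":0,"dz":0,"ax":0,"ay":0,"az":0.008},
    {"claw":0,"dx":0,"dy":0,"dz":0,"ax":0,"ay":0,"az":0},
    {"claw":0,"dx":0,"dy":0,"dz":0,"ax":0,"ay":0,"az":0}
  ]
}}

```text
clock: 45.1
ee_pos: [0.554, -0.2731, 0.2412]
tcp_rot: [3.142, -0.001, 3.083]
wrist_force: [-0.4, -0.1, -0.9]
gripper_width: 0.0061
gripper_force: 97.6
```

Run:
```python
from h import *
a=cloud('top','top7.png');b=cloud('scene','scene7.png')
print(tote([a],(.4995,.3383),.105)); print(tote([b],(.4995,.3383),.105))
s=telemetry.get_state();print(s['tcp_rot'])
plan(.4947,.2585,.24,None)
```

```text
(array([0.49933105, 0.33941418]), np.float64(-0.05813520869977573), (227.2246551513672, 168.54840087890625), (np.float64(0.010996431086785443), np.float64(0.05527347755175984), 107, 162))
(array([0.50027631, 0.33772751]), np.float64(-0.060809288750323987), (230.09906005859375, 167.58013916015625), (np.float64(0.011261638673029813), np.float64(0.054759973841295294), 56, 22))
[ 3.14158301e+00 -8.23235209e-04  3.08322161e+00]
from [ 0.5541 -0.2732  0.2414] yaw 3.0832 q1,q6 [-0.2  -1.43] -> total units dx 4.515 dy 26.366 dz 0.069 (in tool frame after turn)
```

View pics/scene7.png

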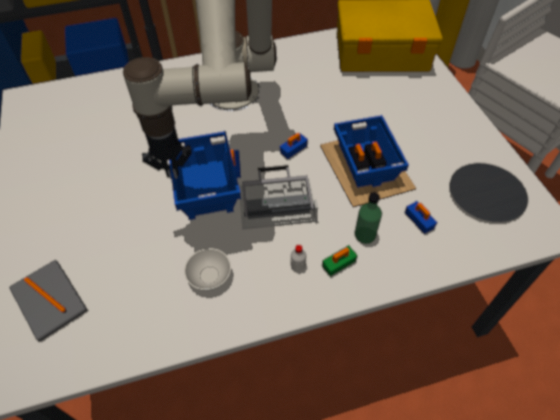

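The scene shows tote B held and turned, with its single-ledge end now at the far end (205,197) side. I'll measure its centre and tilt in the grip.

Run:
```python
from h import *
a=cloud('top');b=cloud('scene')
c=(.559,-.193)
for k in([a],[b]):
    print(tote(k,c,.246))
    im,W=k[0];hsv=cv2.cvtColor(im,cv2.COLOR_RGB2HSV);bl=cv2.inRange(hsv,(100,120,30),(130,255,255))>0
    w=W[bl&(np.abs(W[...,0]-c[0])<.12)&(np.abs(W[...,1]-c[1])<.09)&(W[...,2]>.225)&(W[...,2]<.275)]
    A=np.c_[w[:,:2]-c,np.ones(len(w))]; s=np.linalg.lstsq(A,w[:,2],rcond=None)[0]; print('plane',s,len(w))
```

```text
(array([ 0.58203247, -0.19749626]), np.float64(-0.056923603561845226), (186.3957977294922, 160.93157958984375), (0, np.float64(0.014717747781760358), 0, 41))
plane [-0.00384296  0.01558285  0.24509056] 606
(array([ 0.5983963 , -0.19430258]), np.float64(-1.6193813066675933), (166.6638641357422, 160.67686462402344), (0, np.float64(0.04907403094766536), 0, 11))
plane [-0.00051151 -0.00424496  0.24083806] 914
```

Emit:
{"op": "carry_out", "data": {
  "targets": [
    {"claw":0,"dx":0.05,"dy":0.3,"dz":0,"ax":0,"ay":0,"az":0},
    {"claw":0,"dx":0.1,"dy":0.6,"dz":0,"ax":0,"ay":0,"az":0},
    {"claw":0,"dx":0.15,"dy":0.9,"dz":0,"ax":0,"ay":0,"az":0},
    {"claw":0,"dx":0.16,"dy":0.95,"dz":0,"ax":0,"ay":0,"az":0},
    {"claw":0,"dx":0.16,"dy":0.95,"dz":0,"ax":0,"ay":0,"az":0},
    {"claw":0,"dx":0.16,"dy":0.95,"dz":0,"ax":0,"ay":0,"az":0},
    {"claw":0,"dx":0.16,"dy":0.95,"dz":0,"ax":0,"ay":0,"az":0},
    {"claw":0,"dx":0.16,"dy":0.95,"dz":0,"ax":0,"ay":0,"az":0},
    {"claw":0,"dx":0.16,"dy":0.95,"dz":0,"ax":0,"ay":0,"az":0},
    {"claw":0,"dx":0.16,"dy":0.95,"dz":0,"ax":0,"ay":0,"az":0},
    {"claw":0,"dx":0.16,"dy":0.95,"dz":0,"ax":0,"ay":0,"az":0},
    {"claw":0,"dx":0.16,"dy":0.95,"dz":0,"ax":0,"ay":0,"az":0},
    {"claw":0,"dx":0.16,"dy":0.95,"dz":0,"ax":0,"ay":0,"az":0},
    {"claw":0,"dx":0.16,"dy":0.95,"dz":0,"ax":0,"ay":0,"az":0},
    {"claw":0,"dx":0.16,"dy":0.95,"dz":0,"ax":0,"ay":0,"az":0},
    {"claw":0,"dx":0.16,"dy":0.95,"dz":0,"ax":0,"ay":0,"az":0},
    {"claw":0,"dx":0.16,"dy":0.95,"dz":0,"ax":0,"ay":0,"az":0},
    {"claw":0,"dx":0.16,"dy":0.95,"dz":0,"ax":0,"ay":0,"az":0},
    {"claw":0,"dx":0.16,"dy":0.95,"dz":0,"ax":0,"ay":0,"az":0},
    {"claw":0,"dx":0.16,"dy":0.95,"dz":0,"ax":0,"ay":0,"az":0}
  ]
}}

```text
clock: 47.3
ee_pos: [0.5141, 0.0901, 0.2419]
tcp_rot: [3.141, -0.0, 3.084]
wrist_force: [-0.1, -0.5, -2.6]
gripper_width: 0.0062
gripper_force: 97.8
```

Emit:
{"op": "carry_out", "data": {
  "targets": [
    {"claw":0,"dx":0.17,"dy":0.95,"dz":0,"ax":0,"ay":0,"az":0},
    {"claw":0,"dx":0.17,"dy":0.95,"dz":0,"ax":0,"ay":0,"az":0},
    {"claw":0,"dx":0.17,"dy":0.95,"dz":0,"ax":0,"ay":0,"az":0},
    {"claw":0,"dx":0.17,"dy":0.95,"dz":0,"ax":0,"ay":0,"az":0},
    {"claw":0,"dx":0.17,"dy":0.95,"dz":0,"ax":0,"ay":0,"az":0},
    {"claw":0,"dx":0.17,"dy":0.95,"dz":0,"ax":0,"ay":0,"az":0},
    {"claw":0,"dx":0.17,"dy":0.95,"dz":0,"ax":0,"ay":0,"az":0},
    {"claw":0,"dx":0.15,"dy":0.8,"dz":0,"ax":0,"ay":0,"az":0},
    {"claw":0,"dx":0.1,"dy":0.6,"dz":0,"ax":0,"ay":0,"az":0},
    {"claw":0,"dx":0.06,"dy":0.35,"dz":0,"ax":0,"ay":0,"az":0},
    {"claw":0,"dx":0,"dy":0,"dz":0,"ax":0,"ay":0,"az":0},
    {"claw":0,"dx":0,"dy":0,"dz":0,"ax":0,"ay":0,"az":0}
  ]
}}

```text
clock: 48.5
ee_pos: [0.4949, 0.2579, 0.2416]
tcp_rot: [-3.141, -0.0, 3.083]
wrist_force: [0.1, 0.2, -2.5]
gripper_width: 0.0061
gripper_force: 97.8
```

Run:
```python
from h import *
plan(.4948,.2585,.18,3.082)
a=cloud('top','top8.png');b=cloud('scene','scene8.png')
for nm,k in(('top',a),('scene',b)):
    im,W=k;hsv=cv2.cvtColor(im,cv2.COLOR_RGB2HSV);bl=cv2.inRange(hsv,(100,120,30),(130,255,255))>0
    for lo,hi in((.232,.258),(.095,.115)):
        w=W[bl&(np.abs(W[...,0]-.5)<.16)&(np.abs(W[...,1]-.338)<.13)&(W[...,2]>lo)&(W[...,2]<hi)]
        ang=-.0595;q=(w[:,:2]-[.4996,.3385])@np.array([[np.cos(ang),-np.sin(ang)],[np.sin(ang),np.cos(ang)]])
        print(nm,lo,len(w),'x',np.percentile(q[:,0],[1,99]),'y',np.percentile(q[:,1],[1,99]),'z',np.median(w[:,2]))
```

```text
yaw by -0.001 az total (tool z down) 0.0001
from [0.4949 0.2579 0.2416] yaw 3.0826 q1,q6 [ 0.77 -2.4 ] -> total units dx 0.005 dy 0.029 dz 3.081 (in tool frame after turn)
top 0.232 1010 x [-0.109739   0.1166652] y [-0.08451434  0.08152905] z 0.24532941479556336
top 0.095 385 x [-0.11303847  0.11230364] y [-0.08336451 -0.05806062] z 0.1053206981433514
scene 0.232 731 x [-0.10666556  0.11895395] y [-0.08573674  0.07953822] z 0.24311543851341885
scene 0.095 453 x [-0.11086569  0.11493461] y [-0.08397582  0.07813674] z 0.10447672043475635
```

View pics/top8.png

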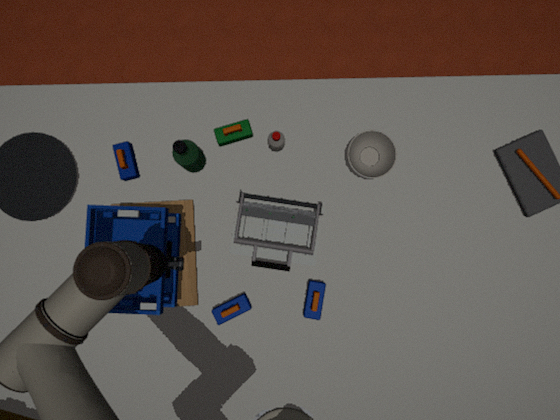

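The top view shows tote B over tote A with its single ledge at the far end (128,213), so it is properly reversed. Both cameras put it +4 mm in x and -1.5 mm in y relative to tote A. I'll correct that, lower partway and recheck.

Emit:
{"op": "carry_out", "data": {
  "targets": [
    {"claw":0,"dx":0.1,"dy":0.04,"dz":0.2,"ax":0,"ay":0,"az":0},
    {"claw":0,"dx":0.1,"dy":0.04,"dz":0.4,"ax":0,"ay":0,"az":0},
    {"claw":0,"dx":0,"dy":0,"dz":0.5,"ax":0,"ay":0,"az":0},
    {"claw":0,"dx":0,"dy":0,"dz":0.3,"ax":0,"ay":0,"az":0},
    {"claw":0,"dx":0,"dy":0,"dz":0.1,"ax":0,"ay":0,"az":0},
    {"claw":0,"dx":0,"dy":0,"dz":0,"ax":0,"ay":0,"az":0}
  ]
}}

```text
clock: 49.2
ee_pos: [0.491, 0.2599, 0.2111]
tcp_rot: [-3.141, -0.001, 3.083]
wrist_force: [0.4, 0.0, -2.3]
gripper_width: 0.0063
gripper_force: 97.7
```

```bash
cat > rel.py <<'E'
import sys
from h import *
zb=float(sys.argv[1])
for nm in('top','scene'):
    im,W=cloud(nm,sys.argv[2]+nm+'.png');hsv=cv2.cvtColor(im,cv2.COLOR_RGB2HSV);bl=cv2.inRange(hsv,(100,120,30),(130,255,255))>0
    ang=-.0595
    for z in(zb,.105):
        w=W[bl&(np.abs(W[...,0]-.5)<.16)&(np.abs(W[...,1]-.338)<.13)&(np.abs(W[...,2]-z)<.012)]
        q=(w[:,:2]-[.4996,.3385])@np.array([[np.cos(ang),-np.sin(ang)],[np.sin(ang),np.cos(ang)]])
        # edge slopes: far x edge and near y edge
        e=[]
        for ax in(0,1):
            o=1-ax
            for sg in(1,-1):
                pts=[]
                for lo in np.arange(-.09 if o==0 else -.06,.09 if o==0 else .06,.015):
                    s=q[(q[:,o]>lo)&(q[:,o]<lo+.015)][:,ax]*sg
                    if len(s)>2 and s.max()>(.105 if ax==0 else .075): pts.append((lo+.0075,sg*s.max()))
                if len(pts)>4:
                    k=np.polyfit(*np.array(pts).T,1); e.append(('xy'[ax]+'-+'[sg>0],round(k[1]*1000,1),'slope',round(k[0],4)))
        print(nm,z,len(w),'z',round(np.median(w[:,2]),4),e)
print(telemetry.get_state()['ee_pos'],telemetry.get_state()['tcp_rot'])
E
python3 rel.py .214 r1
```

```text
top 0.214 941 z 0.2148 [('x+', np.float64(111.9), 'slope', np.float64(-0.0068)), ('x-', np.float64(-113.1), 'slope', np.float64(0.0173)), ('y+', np.float64(84.4), 'slope', np.float64(-0.0058)), ('y-', np.float64(-82.6), 'slope', np.float64(-0.0023))]
top 0.105 376 z 0.1049 [('y-', np.float64(-83.0), 'slope', np.float64(0.0001))]
scene 0.214 695 z 0.2133 [('x+', np.float64(114.4), 'slope', np.float64(0.0105)), ('y+', np.float64(81.2), 'slope', np.float64(0.0002)), ('y-', np.float64(-84.5), 'slope', np.float64(0.0023))]
scene 0.105 479 z 0.1038 [('x+', np.float64(114.8), 'slope', np.float64(-0.0051)), ('y-', np.float64(-83.6), 'slope', np.float64(-0.0052))]
[0.49133565 0.26021655 0.21190909] [3.14134775e+00 5.01134041e-04 3.08291588e+00]
```

Aligned within about 1 mm. Lowering onto the ledges; contact is expected at TCP z of about 0.183.

Emit:
{"op": "carry_out", "data": {
  "targets": [
    {"claw":0,"dx":0,"dy":0,"dz":0.3,"ax":0,"ay":0,"az":0},
    {"claw":0,"dx":0,"dy":0,"dz":0.4,"ax":0,"ay":0,"az":0},
    {"claw":0,"dx":0,"dy":0,"dz":0.3,"ax":0,"ay":0,"az":0},
    {"claw":0,"dx":0,"dy":0,"dz":0.15,"ax":0,"ay":0,"az":0},
    {"claw":0,"dx":0,"dy":0,"dz":0.06,"ax":0,"ay":0,"az":0},
    {"claw":0,"dx":0,"dy":0,"dz":0,"ax":0,"ay":0,"az":0}
  ]
}}

```text
clock: 49.9
ee_pos: [0.4911, 0.26, 0.1873]
tcp_rot: [-3.141, -0.0, 3.083]
wrist_force: [-0.1, -0.2, -2.4]
gripper_width: 0.0063
gripper_force: 97.7
```

Emit:
{"op": "carry_out", "data": {
  "targets": [
    {"claw":0,"dx":0,"dy":0,"dz":0.06,"ax":0,"ay":0,"az":0},
    {"claw":0,"dx":0,"dy":0,"dz":0.05,"ax":0,"ay":0,"az":0},
    {"claw":0,"dx":0,"dy":0,"dz":0,"ax":0,"ay":0,"az":0}
  ]
}}

```text
clock: 50.2
ee_pos: [0.4911, 0.2601, 0.1853]
tcp_rot: [3.142, -0.0, 3.083]
wrist_force: [-0.1, -0.6, -2.9]
gripper_width: 0.0063
gripper_force: 97.7
```

Emit:
{"op": "carry_out", "data": {
  "targets": [
    {"claw":0,"dx":0,"dy":0,"dz":0.05,"ax":0,"ay":0,"az":0},
    {"claw":0,"dx":0,"dy":0,"dz":0.05,"ax":0,"ay":0,"az":0},
    {"claw":0,"dx":0,"dy":0,"dz":0,"ax":0,"ay":0,"az":0}
  ]
}}

```text
clock: 50.5
ee_pos: [0.4911, 0.2601, 0.1833]
tcp_rot: [3.142, 0.0, 3.083]
wrist_force: [-0.4, 0.1, -2.5]
gripper_width: 0.0061
gripper_force: 97.8
```

Emit:
{"op": "carry_out", "data": {
  "targets": [
    {"claw":0,"dx":0,"dy":0,"dz":0.05,"ax":0,"ay":0,"az":0},
    {"claw":0,"dx":0,"dy":0,"dz":0.05,"ax":0,"ay":0,"az":0},
    {"claw":0,"dx":0,"dy":0,"dz":0,"ax":0,"ay":0,"az":0}
  ]
}}

```text
clock: 50.8
ee_pos: [0.4912, 0.2599, 0.1829]
tcp_rot: [3.142, 0.001, 3.083]
wrist_force: [-2.1, -1.7, 6.2]
gripper_width: 0.0064
gripper_force: 99.1
```

Contact came at z = 0.183, as predicted for sitting on the ledges. Releasing and backing away.

Emit:
{"op": "carry_out", "data": {
  "targets": [
    {"claw":0.35,"dx":0,"dy":0,"dz":0,"ax":0,"ay":0,"az":0},
    {"claw":0.35,"dx":0,"dy":0,"dz":0,"ax":0,"ay":0,"az":0},
    {"claw":0.35,"dx":0,"dy":0,"dz":0,"ax":0,"ay":0,"az":0},
    {"claw":0.35,"dx":0,"dy":0,"dz":-0.3,"ax":0,"ay":0,"az":0},
    {"claw":0.35,"dx":0,"dy":0,"dz":-0.6,"ax":0,"ay":0,"az":0},
    {"claw":0.35,"dx":0,"dy":0,"dz":-0.9,"ax":0,"ay":0,"az":0},
    {"claw":0.35,"dx":0,"dy":0,"dz":-0.9,"ax":0,"ay":0,"az":0},
    {"claw":0.35,"dx":0,"dy":0,"dz":-0.9,"ax":0,"ay":0,"az":0},
    {"claw":0.35,"dx":0,"dy":-0.9,"dz":-0.9,"ax":0,"ay":0,"az":0},
    {"claw":0.35,"dx":0,"dy":-0.9,"dz":0,"ax":0,"ay":0,"az":0},
    {"claw":0.35,"dx":0,"dy":-0.9,"dz":0,"ax":0,"ay":0,"az":0},
    {"claw":0.35,"dx":0,"dy":-0.9,"dz":0,"ax":0,"ay":0,"az":0},
    {"claw":0.35,"dx":0,"dy":-0.9,"dz":0,"ax":0,"ay":0,"az":0},
    {"claw":0.35,"dx":0,"dy":-0.9,"dz":0,"ax":0,"ay":0,"az":0},
    {"claw":0.35,"dx":0,"dy":-0.9,"dz":0,"ax":0,"ay":0,"az":0},
    {"claw":0.35,"dx":0,"dy":-0.9,"dz":0,"ax":0,"ay":0,"az":0},
    {"claw":0.35,"dx":0,"dy":-0.9,"dz":0,"ax":0,"ay":0,"az":0},
    {"claw":0.35,"dx":0,"dy":0,"dz":0,"ax":0,"ay":0,"az":0}
  ]
}}

```text
clock: 52.6
ee_pos: [0.4811, 0.0961, 0.2712]
tcp_rot: [-3.141, -0.0, 3.08]
wrist_force: [-0.2, -0.1, -0.5]
gripper_width: 0.0297
gripper_force: 0.0
```

```bash
python3 rel.py .187 r2
python3 - <<'E'
import cv2
a=cv2.imread('pics/r2scene.png');cv2.imwrite('pics/crop3.png',cv2.resize(a[60:240,200:460],None,fx=3,fy=3,interpolation=cv2.INTER_CUBIC))
E
```

```text
top 0.187 989 z 0.1867 [('x+', np.float64(112.2), 'slope', np.float64(-0.0076)), ('y+', np.float64(83.8), 'slope', np.float64(0.0024)), ('y-', np.float64(-82.7), 'slope', np.float64(0.0013))]
top 0.105 3723 z 0.0981 [('y-', np.float64(-83.1), 'slope', np.float64(0.0052))]
scene 0.187 807 z 0.1854 [('x+', np.float64(115.0), 'slope', np.float64(0.0018)), ('x-', np.float64(-113.4), 'slope', np.float64(0.0117)), ('y+', np.float64(81.3), 'slope', np.float64(0.0032)), ('y-', np.float64(-83.6), 'slope', np.float64(-0.0043))]
scene 0.105 1711 z 0.1008 [('x+', np.float64(113.9), 'slope', np.float64(-0.0135)), ('y-', np.float64(-84.1), 'slope', np.float64(0.0029))]
[0.48162967 0.09764635 0.27132376] [3.14147240e+00 1.61298462e-04 3.08161179e+00]
```

View pics/crop3.png

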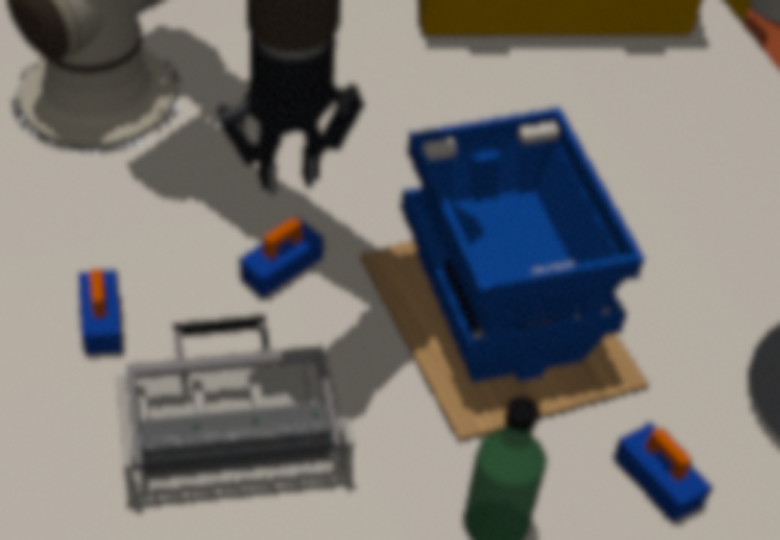

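The crop shows tote B squarely on tote A, reversed, with its rim at z = 0.1865 against 0.187 expected. The bar is down and the gripper is clear of everything. Handing in.

```bash
python3 -c "
from plant import robot; print(robot.hand_in())"
```

```text
the job is handed in; nothing more can be done
None
```

The job is done and handed in at about 53 s of the 208 s: both packs found in the cradle (its third slot was empty) stand upright in tote A, the bar is pressed back down to its stop, and tote B sits square on tote A, turned end for end, with its rim within 1 mm of the expected height; the hand-in gave no verdict.

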